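# Put the microscope objectives away in their locked dry box

### The arm

A 6-joint arm with a two-finger parallel gripper is mounted at the origin on the work surface. World frame = base frame: x ahead of the robot, y to its left, z up, the work surface at z = 0. Lengths are in mm, angles in rad, forces in N, time in s.
With the tool pointing down it reaches from about 325 to 900 mm from the base axis. Payload 6.1 kg.
Tool frame: the origin (TCP) lies midway between the tips of the shut fingers; the grasp point (between the pads) lies 19 mm behind it (arm.hold_point_z is the z of the grasp point in the tool frame, in mm); z points along the fingers, y is the line along which they close (so a half turn about z gives the same grasp; the last joint's range is limited). The gripper opens to 87 mm and grips with 3 to 60 N. Pads are 19 mm wide; open, the fingers measure 117 mm over their backs; the gripper's body (75 mm by 190 mm) begins 51 mm behind the grasp point.
Start: joints at [-1.341, 0.22, 1.526, -0, 1.395, -0.126], TCP at [217.705, -585.85, 185.938] pointing down, gripper open.
Joint ranges: [-2.98, 2.98], [-0.91, 2.08], [0.09, 2.57], [-1.24, 4.39], [0.2, 2.65], [-2.68, 2.68]. Speed limits (rad/s): [2.57, 2.57, 3.01, 3.14, 3.14, 3.14].

### API

Orientations are given as a unit quaternion [w, x, y, z].
In Python, from plant import arm gives the robot as it stands.
- The arm moves only by the shell command python3 -m creep 'ROWS' [FORCE]. ROWS is JSON, a list of rows, each a list of 3 entries, a list of its own where there are three numbers: the shift along the tool's x, y, z in m, then the turn, a rotation vector about the tool's x, y, z in degrees, then the finger opening in m, from 0 to 0.087. A call has 1 to 20 rows; each row shifts and turns the commanded pose from where the row before left it, along the tool's axes as they then stand; what a row does not reach is not made up. A row lasts 1/8 s, in which the tool goes at most 62.5 mm and 10.7 degrees, less where a joint would pass 70% of its speed; a pose out of reach is approached as far as the arm can. A call with a gripper value outside its range is refused whole. The fingers move at their own pace and stop on an object; FORCE is the grip in N (left out, the last holds). Time passes only in rows, so rows that do not move let the fingers close. It gives the time, the measured TCP pose, the force, the opening and the grip force at its end, in the units of the state.
- arm.get_obs(): the state, without advancing time (a new reading comes with each control period).
- arm.snapshot(name): name is "scene" or "side" or "wrist"; returns a dict with "color" (480x640x3 uint8, red, green, blue), "depth" (480x640 float32, mm along the optical axis (not along the pixel's ray), 0 where there is no reading), "mtx" (3x3 intrinsics, pixels), "k1" (the pictures are not rectified: a ray, as slopes to the right and down, at radius r is drawn at 1 + k1 r^2 times it, then the intrinsics apply), "R" (3x3) and "t" (3): a world point X has camera coordinates R X + t. Camera axes: x right, y down, z forward; pixel columns grow to the right and rows downward; lengths in mm; the calibration is good to about 2 mm. A picture is of the moment at which its call begins.
- arm.hand_in(): hands the job in; it is judged then, once.
Trained networks look in a picture, given as the dict that the camera call returned (one of the last four; its "shot" number tells which), for a name from the list of things; names that differ only in an ending like _2 or _b are one class to them, and where a whole thing is asked for, a point or a joint stands for the part that bears it (a point fixed in the world has none). Each returns a list of dicts, best first, with "p" (0 to 1); they miss things now and then, are a little off and sometimes report something else, mostly with a low value. They report only what shows in the picture. A call takes as long as a camera call.
- arm.recognise(picture, target): "box" ([left, top, right, bottom] in pixels, round what is visible of it).
- arm.outline_of(picture, target): "pixels" (480x640 bool, what is visible of it) and "box" ([left, top, right, bottom] in pixels, round what is visible of it).
The state is a dict: "t": time; "q": joint angles; "dq": joint speeds; "effort": joint torques, N m; "ee_pos": TCP position; "orientation": TCP orientation; "wrist_force": force on the tool from outside, world axes, zero at the start; "ft_torque": the same for the moment, N m; "gripper_width": opening from 0.0 (shut) to 1.0 (fully open); "finger_force": force on a finger pad.
Only numpy, scipy, OpenCV 4.12 (cv2) and the standard library are available. Lean on these libraries where they do the work, as an engineer would, in place of code of your own. Each camera call takes 0.05 s, during which the arm holds its last target. There are 200 camera calls.

### The job

Put the microscope optics away in the dry box: draw the bolt fully, swing the lid right back to its stop, and stand each objective can that is out on the bench upright in the slot marked with its cap's colour and the desiccant tin upright in the wide bay. With everything in, close the lid fully and shoot the bolt home again, leaving the other things on the bench where they are.

Things in the scene. Friction and masses are not known exactly. Their poses are not given: they have to be found in the camera images.
- drybox: Dry box, fixed: base 142 mm deep (x), 272 wide (y), 80 high, walls 6. Origin: centre of its underside on the bench; x points from the front (bolt and lid bar, robot's side) to the hinge at the rear, y left, z up. Foam floor 12 mm above the bench; dividers 4 mm wide, 14 mm above the floor, part it into four slots (left) and a wide bay (right).
- bolt (a joint): Barrel bolt at the front right of the box that locks the lid: m drawn to the box's right (-y of drybox). 0 = shot home, its tip in the lid's steel keeper so that the lid cannot rise; 0.024 = fully drawn, at its end stop; clear of the keeper from 0.016 on. Rubs with about 2 N, stays where it is left. Can be shot only when the lid is fully down.
- bolt_knob (a point): Middle of the grip of the bolt's upright red knob (moves with the bolt): 13 mm diameter, from 82 to 114 mm above the bench, this point at 101 mm; 25 mm free along y on both sides. It stands 22 mm in front of the lid's front edge; the steel bolt guides beside and below it are 75 mm high.
- lid (a joint): Lid of the dry box, blue frame with a clear pane, hinged along the rear edge of the box: rad, 0 = fully closed, 1.83 = fully back against its stop (leaning 15 degrees backwards beyond upright). Stiff hinge: the lid stays where it is left, and needs about 2 to 5 N at the bar.
- lid_bar (a point): Middle of the steel grab bar on the front edge of the lid (moves with the lid): a round bar 12 mm thick, 72 mm long, parallel to the hinge (y of drybox), standing 40 mm off the lid's front edge on two legs (34 mm clear gap behind the bar); 88 mm above the bench when closed, about 270 mm when open.
- lid_hinge (a point): Point on the lid's hinge line at mid-width, fixed, 82 mm above the bench; the bar swings about it at a radius of 195 mm. Same axes as drybox; the lid opens upwards and to +x.
- bay (a point): Centre of the floor of the wide bay (right part of the box, 130 mm in x by 94 mm in y, no colour mark); same axes as drybox, z up; on the foam floor.
- slot_red (a point): Centre of the floor of the slot marked with a red disc (57 mm in x by 76 mm in y, walled by dividers 14 mm high and the box's wall); same axes as drybox, z up; on the foam floor.
- slot_yellow (a point): Centre of the floor of the slot marked with a yellow disc (57 mm in x by 72 mm in y, walled by dividers 14 mm high and the box's wall); same axes as drybox, z up; on the foam floor.
- slot_blue (a point): Centre of the floor of the slot marked with a blue disc (57 mm in x by 76 mm in y, walled by dividers 14 mm high and the box's wall); same axes as drybox, z up; on the foam floor.
- slot_white (a point): Centre of the floor of the slot marked with a white disc (57 mm in x by 72 mm in y, walled by dividers 14 mm high and the box's wall); same axes as drybox, z up; on the foam floor.
- can_red: Storage can of a microscope objective: upright cylinder 38 mm diameter, 50 mm tall, about 120 g, grey with a red cap (top 18 mm). Origin: centre of its underside, z along its axis towards the cap. May be absent.
- can_yellow: Storage can of a microscope objective: upright cylinder 38 mm diameter, 50 mm tall, about 120 g, grey with a yellow cap (top 18 mm). Origin: centre of its underside, z along its axis towards the cap. May be absent.
- can_blue: Storage can of a microscope objective: upright cylinder 38 mm diameter, 50 mm tall, about 120 g, grey with a blue cap (top 18 mm). Origin: centre of its underside, z along its axis towards the cap. May be absent.
- can_white: Storage can of a microscope objective: upright cylinder 38 mm diameter, 50 mm tall, about 120 g, grey with a white cap (top 18 mm). Origin: centre of its underside, z along its axis towards the cap. May be absent.
- desiccant: Silvery perforated desiccant tin with an orange window in its top: upright cylinder 44 mm diameter, 46 mm tall, about 90 g. Origin: centre of its underside, z along its axis.
- pot: Bystander, to be left alone: small round specimen jar, 48 mm across, 58 mm tall, green cap. Origin: centre of its underside.
- oil: Bystander, to be left alone: slim bottle of immersion oil, 28 mm across, 70 mm tall, black cap. Origin: centre of its underside.
- eyepiece: Bystander, to be left alone: black eyepiece standing on its wide end, 35 mm across, 56 mm tall, bare steel tube upwards. Origin: centre of its underside.

How it is judged:
By the outcome, as a careful person would: the job done as asked, in the order asked, and still so for the second after the job is handed in, with the robot touching nothing.
Of can_red, can_yellow, can_blue, can_white only 2 to 4 are there at a start; the rules pass over those that are not, and their reading is None.
At some moment in a run one of can_red, can_yellow, can_blue, can_white, desiccant may be knocked a few centimetres aside while the robot is not near it.
It also fails if it takes over 210 s, if anything falls off the work surface, if the arm or the gripper's body presses on something with over 40 N, if the wrist force passes 120 N, or if a joint passes its speed limit or range.

## Working session

There is one attempt and no reset: what is moved stays moved. The work goes in short steps, Python scripts to look and compute and a shell command to move; the robot and the scene stay as the last step left them, time stands still between calls to the robot, and variables do not carry over. Pictures are saved under pics/ and viewed, at most 16 in all, crops included, and the job is handed in when it is done.

```bash
ls; mkdir -p pics; cat > h.py <<'E'
import numpy as np, cv2
from plant import arm
from scipy.spatial.transform import Rotation as Ro
def und(s,px):
    K=np.array(s['mtx']);px=np.atleast_2d(px).astype(float)
    d=(px-[K[0,2],K[1,2]])/[K[0,0],K[1,1]]
    u=d.copy()
    for _ in range(20): u=d/(1+s['k1']*(u**2).sum(1,keepdims=True))
    return u
def ray(s,px):
    u=und(s,px);R=np.array(s['R']);t=np.array(s['t'])
    d=np.c_[u,np.ones(len(u))]@R
    return -R.T@t,d
def atz(s,px,z):
    c,d=ray(s,px);return c+d*((z-c[2])/d[:,2])[:,None]
def cloud(s,mask):
    v,u=np.nonzero(mask&(s['depth']>0));n=und(s,np.c_[u,v]);z=s['depth'][v,u][:,None]
    return (np.c_[n,np.ones(len(n))]*z-np.array(s['t']))@np.array(s['R'])
def proj(s,X):
    c=np.atleast_2d(X)@np.array(s['R']).T+s['t'];u=c[:,:2]/c[:,2:];u=u*(1+s['k1']*(u**2).sum(1,keepdims=True))
    K=np.array(s['mtx']);return u*[K[0,0],K[1,1]]+[K[0,2],K[1,2]]
def save(s,n): cv2.imwrite('pics/'+n,s['color'][:,:,::-1])
def tri(a,pa,b,pb):
    A=[];y=[]
    for s,p in((a,pa),(b,pb)):
        c,d=ray(s,p);d=d[0]/np.linalg.norm(d[0]);P=np.eye(3)-np.outer(d,d);A.append(P);y.append(P@c)
    return np.linalg.lstsq(np.vstack(A),np.hstack(y),rcond=None)[0]
def look(cams,names):
    for c in cams:
        s=arm.snapshot(c)
        for n in names:
            o=arm.outline_of(s,n)
            for k in o[:2]:
                if k['p']<.3: continue
                P=cloud(s,k['pixels'])
                if len(P)<5: continue
                top=np.percentile(P[:,2],97);T=P[P[:,2]>top-5]
                print(c,n,round(k['p'],2),np.array(k['box']).astype(int),'top',round(top,1),'mid',((T.min(0)+T.max(0))/2)[:2].round(1),'ext',np.ptp(T,axis=0)[:2].round(0))
E
python3 - <<'E'
from h import *
a=arm.snapshot('scene');save(a,'s0.png');b=arm.snapshot('side');save(b,'d0.png')
for s in(a,b):print(np.round(s['mtx'],0).tolist(),s['k1'],(-np.array(s['R']).T@s['t']).round())
look(['scene','side'],['can_red','can_yellow','can_blue','can_white','desiccant','pot','oil','eyepiece','drybox','bolt_knob','lid_bar','lid'])
o=arm.get_obs();print(o['t'],o['ee_pos'],o['orientation'],o['wrist_force'])
E
```

```text
pics
[[578.0, 0.0, 319.0], [0.0, 578.0, 242.0], [0.0, 0.0, 1.0]] -0.17100911014751555 [1350.  112.  871.]
[[541.0, 0.0, 311.0], [0.0, 541.0, 236.0], [0.0, 0.0, 1.0]] -0.04040302934304372 [413. 870. 774.]
scene can_red 0.68 [202 203 222 233] top 54.1 mid [ 435.4 -276. ] ext [40. 36.]
scene can_blue 0.71 [467 267 490 298] top 54.0 mid [527.5 302.6] ext [35. 34.]
scene can_white 0.56 [196 234 216 263] top 53.3 mid [ 533.9 -264.9] ext [39. 36.]
scene desiccant 0.84 [144 209 165 240] top 50.4 mid [ 480.1 -406.2] ext [47. 42.]
scene pot 0.88 [504 267 531 297] top 61.7 mid [507.4 381.5] ext [46. 42.]
scene oil 0.79 [473 309 498 340] top 72.5 mid [637.6 313.1] ext [16. 13.]
scene eyepiece 0.82 [155 271 173 298] top 58.9 mid [ 651.1 -311.3] ext [23. 21.]
scene drybox 0.57 [262 195 420 322] top 97.3 mid [528.5  26.8] ext [221. 290.]
scene lid_bar 0.79 [266 207 422 296] top 97.4 mid [527.8  26.8] ext [222. 290.]
scene lid 0.66 [263 204 421 295] top 97.4 mid [527.8  26.8] ext [222. 290.]
side can_red 0.55 [355 191 371 218] top 50.7 mid [ 437.3 -270.5] ext [35. 39.]
side can_blue 0.94 [279 373 30
[... 350 characters left out ...]
 [40. 42.]
side pot 0.31 [279 370 305 411] top 50.4 mid [526.5 305.8] ext [36. 38.]
side oil 0.89 [221 370 235 402] top 68.8 mid [638.4 315.4] ext [13. 15.]
side eyepiece 0.54 [243 214 372 343] top 94.7 mid [528.4  30.7] ext [221. 291.]
side eyepiece 0.51 [274 179 290 205] top 55.8 mid [ 652.3 -311.8] ext [22. 28.]
side drybox 0.83 [242 214 372 345] top 94.7 mid [528.4  30.7] ext [221. 291.]
side lid_bar 0.93 [244 216 368 314] top 94.9 mid [528.5  30.7] ext [221. 291.]
side lid 0.59 [247 215 368 314] top 94.9 mid [527.5  30.7] ext [219. 291.]
1.4 [ 217.70785802 -585.85313361  185.93167841] [-2.52268044e-06  9.84212805e-01  1.76989138e-01 -7.97639889e-06] [-0.16199687  0.29600604 -0.45708515]
```

View pics/s0.png

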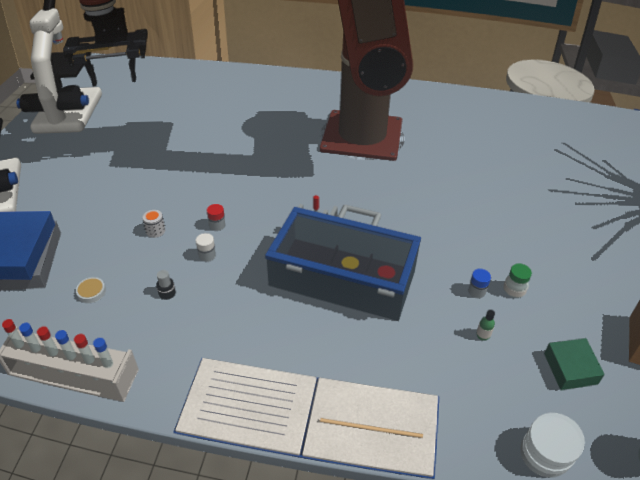

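View pics/d0.png

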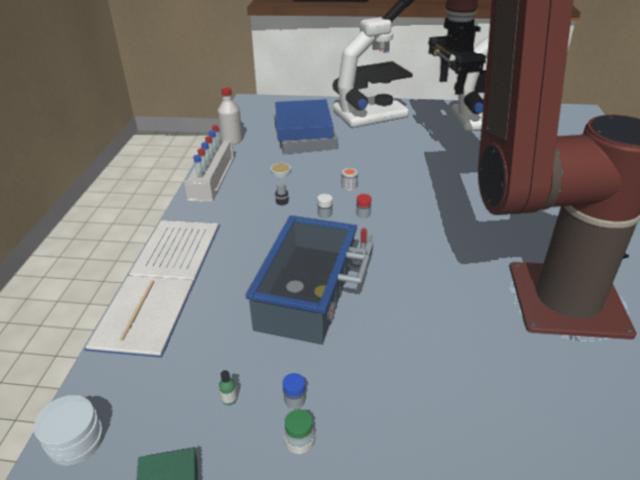

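Scene picture: lid frame at about (270–418, 210–305), knob at (316,202), bar at (358,213). Red (216,217), white (205,247) and the tin (153,223) are on the left, and blue (480,283) is beside the pot. There is no yellow can. The side view agrees. Next I'll measure the box.

```bash
python3 - <<'E'
from h import *
S={c:arm.snapshot(c) for c in('scene','side')}
def red(s):
    c=s['color'].astype(int);m=(c[...,0]>110)&(c[...,1]<60)&(c[...,2]<70);return m
win={'scene':(305,190,328,214),'side':(356,226,372,250)}
for c,s in S.items():
    x0,y0,x1,y1=win[c];m=np.zeros((480,640),bool);m[y0:y1,x0:x1]=red(s)[y0:y1,x0:x1]
    v,u=np.nonzero(m);print(c,'knob px',u.min(),u.max(),v.min(),v.max(),u.mean().round(1),v.mean().round(1))
    P=cloud(s,m);print(' knob cloud',np.median(P,0).round(1))
    # blue frame
    h=cv2.cvtColor(s['color'],cv2.COLOR_RGB2HSV)
    bm=(h[...,0]>100)&(h[...,0]<125)&(h[...,1]>170)&(h[...,2]>60)
    xx=np.zeros_like(bm);xx[195:345,235:430]=1
    P=cloud(s,bm&xx);P=P[(P[:,2]>78)&(P[:,2]<100)]
    r=cv2.minAreaRect(P[:,:2].astype(np.float32));print(' frame',len(P),r,'z',np.median(P[:,2]).round(1));print(cv2.boxPoints(r).round(1).tolist())
    b=cv2.resize(s['color'][185:345,235:435],None,fx=4,fy=3.7,interpolation=cv2.INTER_CUBIC);cv2.imwrite(f'pics/box_{c}.png',b[:,:,::-1])
E
```

```text
scene knob px 314 317 196 208 316.2 200.0
 knob cloud [431.2 -47.8 113.6]
 frame 97 ((607.8594360351562, 7.586273193359375), (128.5881805419922, 13.44700813293457), 81.63314056396484) z 95.5
[[591.9000244140625, -55.0], [605.2000122070312, -57.0], [623.9000244140625, 70.19999694824219], [610.5999755859375, 72.19999694824219]]
side knob px 362 365 230 241 363.1 235.6
 knob cloud [428.9 -43.8  99.1]
 frame 0 ((0.0, 0.0), (0.0, 0.0), 0.0) z nan
[[0.0, 0.0], [0.0, 0.0], [0.0, 0.0], [0.0, 0.0]]
  return _methods._mean(a, axis=axis, dtype=dtype,
  ret = ret.dtype.type(ret / rcount)
```

View pics/box_side.png

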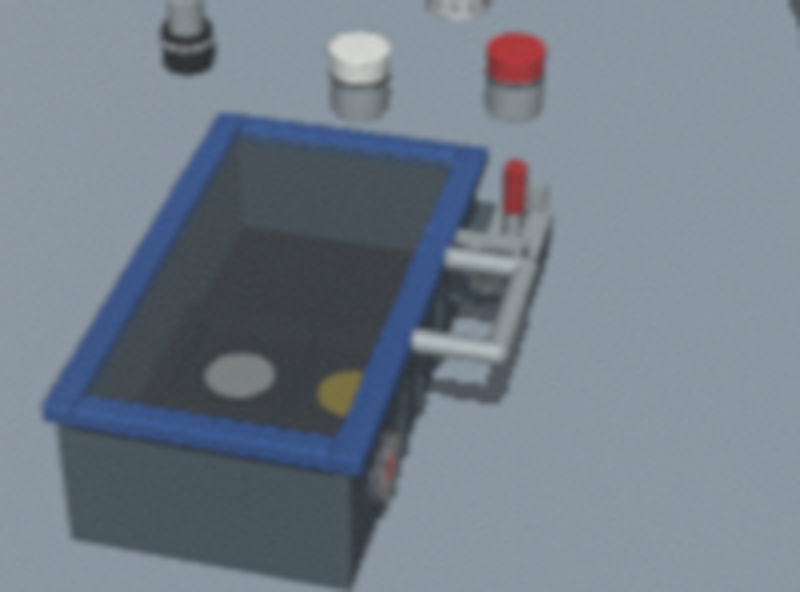

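```bash
python3 - <<'E'
from h import *
a=arm.snapshot('scene');b=arm.snapshot('side');w=arm.snapshot('wrist')
o=arm.get_obs();q=o['orientation'];Rt=Ro.from_quat(np.r_[q[1:],q[0]]).as_matrix()
C=-np.array(w['R']).T@w['t'];print('cam in tool',(Rt.T@(C-o['ee_pos'])).round(1),'\n',(np.array(w['R'])@Rt).round(3),np.round(w['mtx'],0).tolist(),w['k1'])
print('knobtop tri',tri(a,[316.2,195.7],b,[363.6,229]))
cr=np.array([[360,465],[487,150],[222,115],[45,410]])/[4,3.7]+[235,185]
for z in(84,90,94):
    P=atz(b,cr,z);print(z,P.round(1).tolist(), [np.linalg.norm(P[i]-P[(i+1)%4]).round(1) for i in range(4)])
print(Rt.round(3))
E
```

```text
cam in tool [  76.4   -0.8 -199.3] 
 [[ 0.     1.     0.001]
 [-0.959  0.001 -0.282]
 [-0.282 -0.     0.959]] [[358.0, 0.0, 317.0], [0.0, 358.0, 242.0], [0.0, 0.0, 1.0]] -0.05145177499586516
knobtop tri [427.24721177 -48.8126441  115.10514265]
84 [[487.5, 169.9, 84.0], [444.6, -100.1, 84.0], [595.2, -123.4, 84.0], [638.1, 145.3, 84.0]] [np.float64(273.4), np.float64(152.4), np.float64(272.1), np.float64(152.7)]
90 [[486.8, 176.0, 90.0], [444.3, -91.6, 90.0], [593.6, -114.8, 90.0], [636.2, 151.6, 90.0]] [np.float64(271.0), np.float64(151.1), np.float64(269.8), np.float64(151.4)]
94 [[486.4, 180.1, 94.0], [444.1, -86.0, 94.0], [592.6, -109.0, 94.0], [634.9, 155.8, 94.0]] [np.float64(269.4), np.float64(150.2), np.float64(268.2), np.float64(150.5)]
[[ 0.937  0.348  0.   ]
 [ 0.348 -0.937  0.   ]
 [ 0.     0.    -1.   ]]
```

```bash
python3 -m creep '[[[0,0,-0.03],[0,0,9.8],0.06],[[0,0,-0.03],[0,0,9.8],0.06],[[0,0,-0.03],[0,0,9.8],0.06],[[0.012,-0.051,-0.003],[0,0,0],0.03],[[0.012,-0.051,-0.003],[0,0,0],0.03],[[0.012,-0.051,-0.003],[0,0,0],0.03],[[0.012,-0.051,-0.003],[0,0,0],0.03],[[0.012,-0.051,-0.003],[0,0,0],0.03],[[0.012,-0.051,-0.003],[0,0,0],0.03],[[0.012,-0.051,-0.003],[0,0,0],0.03],[[0.012,-0.051,-0.003],[0,0,0],0.03],[[0.012,-0.051,-0.003],[0,0,0],0.03],[[0.012,-0.051,-0.003],[0,0,0],0.03],[[0.012,-0.051,-0.003],[0,0,0],0.03],[[0.012,-0.051,-0.003],[0,0,0],0.03],[[0,0,0],[0,0,0],0.03],[[0,0,0],[0,0,0],0.03]]' 20
cat >> h.py <<'E'
def to(goal,yaw=None):
    "delta in tool axes (m) to TCP goal; yaw of tool x wanted (deg) -> turn about tool z"
    o=arm.get_obs();q=o['orientation'];Rt=Ro.from_quat(np.r_[q[1:],q[0]]).as_matrix()
    y=np.degrees(np.arctan2(Rt[1,0],Rt[0,0]))
    print('tcp',np.round(o['ee_pos'],1),'yaw',y.round(2),'tiltz',Rt[:,2].round(3),'shift mm',(Rt.T@(np.array(goal)-o['ee_pos'])).round(1),'turn',None if yaw is None else round(y-yaw,1),'t',round(o['t'],1))
E
python3 - <<'E'
from h import *
w=arm.snapshot('wrist');save(w,'w1.png')
E
```

```text
t: 3.78
ee_pos: [455.6, -4.1, 311.8]
orientation: [0.0, 0.997, -0.078, -0.0]
wrist_force: [-0.3, 0.2, 0.1]
gripper_width: 0.343
finger_force: 0.0
```

View pics/w1.png

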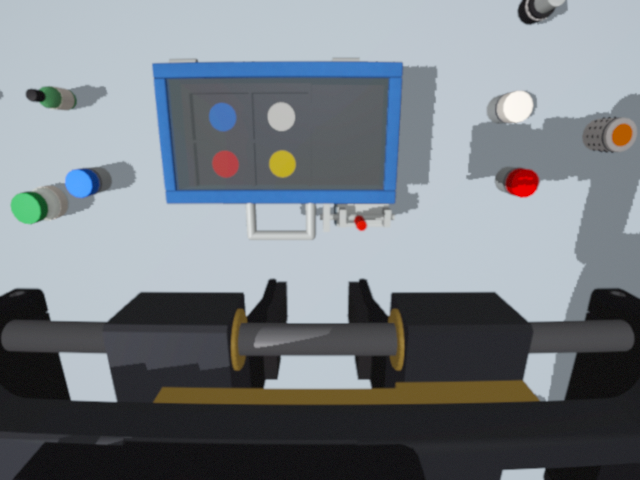

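The wrist view shows the lid square to the tool, with the knob at (361,223) and the bar at (281,236). Discs: blue (222,117), white (281,116), red (225,164), yellow (282,163).

```bash
python3 - <<'E'
from h import *
w=arm.snapshot('wrist');b=arm.snapshot('side')
P=lambda s,l,z:atz(s,np.array(l),z)[:,:2].round(1).tolist()
h=cv2.cvtColor(w['color'],cv2.COLOR_RGB2HSV)
m=((h[...,0]<6)|(h[...,0]>174))&(h[...,1]>180);m[:,:345]=0;m[:,376:]=0;m[:205]=0;m[240:]=0
v,u=np.nonzero(m);print('knob px',u.min(),u.max(),v.min(),v.max());Pk=cloud(w,m);print(np.percentile(Pk,[5,50,95],axis=0).round(1))
bar=np.zeros_like(m);bar[232:240,256:308]=1;Pb=cloud(w,bar);Pb=Pb[Pb[:,2]>80];print('bar',len(Pb),np.median(Pb,0).round(1))
print('bar mid tri',tri(w,[281,236],b,np.array([505,305])/[4,3.7]+[235,185]))
fr=(h[...,0]>100)&(h[...,0]<125)&(h[...,1]>170);fr[:,:150]=0;fr[:,410:]=0;fr[210:]=0
Q=cloud(w,fr);Q=Q[Q[:,2]>75];r=cv2.minAreaRect(Q[:,:2].astype(np.float32));print('frame',r,np.median(Q[:,2]))
c=r[0]
discs=[]
for n,(x,y) in dict(blue=(222,117),white=(281,116),red=(225,164),yellow=(282,163)).items():
    d=w['depth'][y,x];g=cloud(w,(np.indices((480,640))[0]==y)&(np.indices((480,640))[1]==x));print(n,P(w,[[x,y]],12),g.round(1).tolist())
print('frame corners@88',P(w,[[153,64],[402,63],[396,204],[167,203]],88))
print('dividers@26 left,mid,right,front/back', P(w,[[193,140],[254,140],[309,140],[225,140]],26), 'inner px')
to([455,-4,311])
E
```

```text
knob px 355 364 217 229
[[423.6 -53.4  97.4]
 [429.7 -49.4 113.8]
 [433.1 -45.7 115.4]]
bar 416 [424.2  44.3  93.8]
bar mid tri [425.23989669  46.26964546  88.56341527]
frame ((539.5447387695312, 27.382217407226562), (268.0989990234375, 151.14930725097656), 80.94036102294922) 94.94968564868105
blue [[576.5, 104.6]] [[569.1, 84.9, 93.2]]
white [[565.0, 26.8]] [[559.6, 20.0, 90.6]]
red [[515.6, 114.3]] [[518.0, 93.6, 90.9]]
yellow [[504.4, 36.6]] [[508.6, 28.2, 91.4]]
frame corners@88 [[637.2, 149.4], [594.0, -120.0], [439.7, -97.5], [484.4, 174.3]]
dividers@26 left,mid,right,front/back [[553.4, 145.6], [540.2, 66.0], [528.7, -5.2], [546.4, 103.7]] inner px
tcp [455.5  -5.1 311.9] yaw -9.13 tiltz [-0. -0. -1.] shift mm [-0.7 -1.   0.9] turn None t 3.9
```

```bash
python3 -m creep '[[[-0.0197,0.0476,0],[0,0,0],0.026],[[0,0,0.05],[0,0,0],0.026],[[0,0,0.05],[0,0,0],0.026],[[0,0,0.05],[0,0,0],0.026],[[0,0,0.02],[0,0,0],0.026],[[0,0,0],[0,0,0],0.026],[[0,0,0],[0,0,0],0.026]]' 20
python3 - <<'E'
from h import *
to([428.5,-49,82])
w=arm.snapshot('wrist');save(w,'w2.png')
E
```

```text
t: 4.8
ee_pos: [429.7, -48.8, 143.3]
orientation: [0.0, 0.997, -0.079, 0.001]
wrist_force: [0.4, 0.1, 0.2]
gripper_width: 0.299
finger_force: 0.0
tcp [429.7 -48.8 143.3] yaw -9.09 tiltz [ 0.002 -0.001 -1.   ] shift mm [-1.3  0.4 61.3] turn None t 4.8
```

View pics/w2.png

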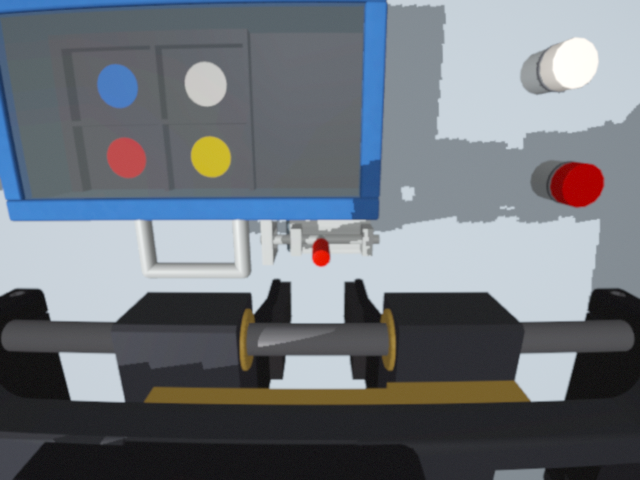

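The knob top is at about (321,257), on the line between the fingertips (291 and 345). I'll check its position and then descend.

```bash
python3 - <<'E'
from h import *
w=arm.snapshot('wrist')
print(atz(w,[[321,257]],114),atz(w,[[320.5,240]],84))
E
python3 -m creep '[[[0,0,0.03],[0,0,0],0.026],[[0,0,0.03],[0,0,0],0.026],[[0,0,0],[0,0,0],0.026],[[0,0,0],[0,0,0],0],[[0,0,0],[0,0,0],0],[[0,0,0],[0,0,0],0],[[0,0,0],[0,0,0],0],[[0,0,0],[0,0,0],0]]' 25
```

```text
[[427.86859098 -50.67937669 114.        ]] [[431.20420801 -51.13225608  84.        ]]
t: 5.9
ee_pos: [429.0, -47.9, 82.1]
orientation: [0.0, 0.997, -0.079, 0.0]
wrist_force: [0.1, -0.1, 0.2]
gripper_width: 0.008
finger_force: 0.0
```

```bash
python3 - <<'E'
from h import *
w=arm.snapshot('wrist');save(w,'w3.png')
b=arm.snapshot('side');cv2.imwrite('pics/d3.png',cv2.resize(b['color'][160:340,280:460],None,fx=3.3,fy=3.3)[:,:,::-1])
print(arm.get_obs()['gripper_width'],[ (k['p'],k['box']) for k in arm.recognise(w,'bolt_knob')])
E
```

```text
0.008217814983642706 [(0.86, [260.9, 260.8, 396.8, 279.3])]
```

View pics/w3.png

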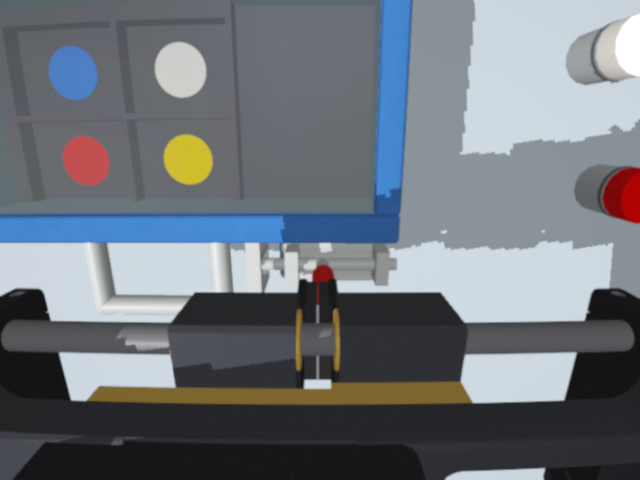

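View pics/d3.png

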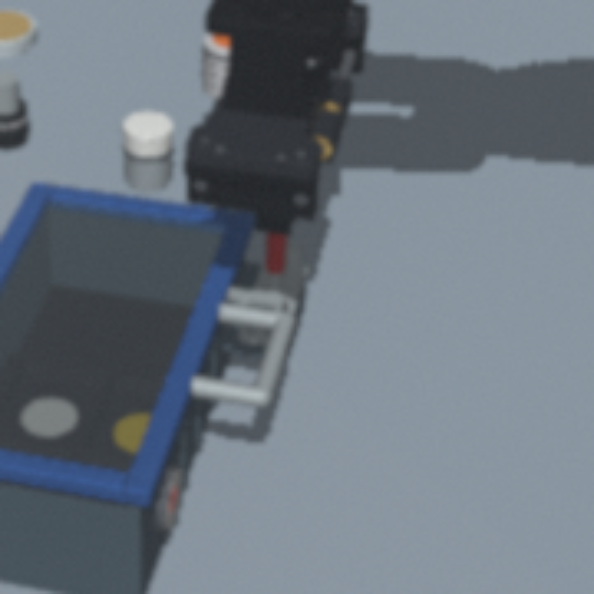

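```bash
python3 - <<'E'
from h import *
w=arm.snapshot('wrist');o=arm.get_obs();print(o['gripper_width'],o['ee_pos'])
for u in (310,319,322,330):
    for v in (265,272,276,280,284,288,292,300,320):
        m=np.zeros((480,640),bool);m[v,u]=1;print(u,v,w['color'][v,u],cloud(w,m).round(0).tolist())
for s in('scene','side'):
    a=arm.snapshot(s);print(s,proj(a,[[429,-48,82],[429,-48,101],[429,-48,152]]).round(0).tolist())
E
```

```text
0.0017822989249679363 [428.85232105 -47.88857202  81.89881593]
310 265 [213 217 215] [[428.0, -43.0, 70.0]]
310 272 [145 148 147] [[419.0, -41.0, 57.0]]
310 276 [214 216 216] [[416.0, -41.0, 57.0]]
310 280 [199 204 205] [[390.0, -35.0, 1.0]]
310 284 [34 33 34] [[438.0, -46.0, 123.0]]
310 288 [35 36 37] [[438.0, -46.0, 128.0]]
310 292 [37 34 37] [[437.0, -46.0, 131.0]]
310 300 [35 35 35] [[438.0, -46.0, 140.0]]
310 320 [34 35 35] [[438.0, -46.0, 157.0]]
319 265 [118  75  73] [[433.0, -49.0, 84.0]]
319 272 [126  19  14] [[433.0, -49.0, 96.0]]
319 276 [127  22  16] [[433.0, -49.0, 102.0]]
319 280 [120  22  18] [[433.0, -49.0, 107.0]]
319 284 [48 33 35] [[437.0, -50.0, 123.0]]
319 288 [54 33 35] [[437.0, -50.0, 128.0]]
319 292 [56 34 36] [[437.0, -50.0, 132.0]]
319 300 [55 34 35] [[437.0, -50.0, 140.0]]
319 320 [68 71 76] [[437.0, -50.0, 157.0]]
322 265 [124  52  51] [[433.0, -51.0, 87.0]]
322 272 [128  22  16] [[433.0, -51.0, 97.0]]
322 276 [129  21  19] [[433.0, -51.0, 104.0]]
322 280 [120  23  19] [[433.0, -51.0, 108.0]]
322 284 [34 35 37] [[437.0, -51.0, 123.0]]
322 288 [34 34 36] [[437.0, -51.0, 127.0]]
322 292 [34 34 35] [[437.0, -51.0, 132.0]]
322 300 [33 34 34] [[437.0, -51.0, 140.0]]
322 320 [34 33 37] [[436.0, -51.0, 157.0]]
330 265 [143 145 144] [[426.0, -55.0, 69.0]]
330 272 [124  18   9] [[432.0, -55.0, 95.0]]
330 276 [125  20  14] [[432.0, -55.0, 101.0]]
330 280 [30 21 22] [[438.0, -55.0, 121.0]]
330 284 [24 22 24] [[438.0, -55.0, 126.0]]
330 288 [24 25 27] [[438.0, -55.0, 131.0]]
330 292 [23 23 27] [[437.0, -55.0, 134.0]]
330 300 [25 23 24] [[438.0, -55.0, 143.0]]
330 320 [31 29 29] [[436.0, -54.0, 157.0]]
scene [[317.0, 210.0], [317.0, 203.0], [317.0, 183.0]]
side [[363.0, 241.0], [363.0, 234.0], [364.0, 214.0]]
```

The depth in the wrist view shows the real fingertips at z≈121 while the reported TCP is at 82. The fingers closed above the knob, so the tips sit about 39 mm short of the reported TCP. I'll check `hold_point_z`, then open and go lower.

```bash
python3 -c "
from plant import arm;print(arm.hold_point_z)"
python3 -m creep '[[[0.001,0.0015,0],[0,0,0],0.026],[[0,0,0],[0,0,0],0.026],[[0,0,0],[0,0,0],0.026],[[0,0,0.02],[0,0,0],0.026],[[0,0,0.01],[0,0,0],0.026],[[0,0,0],[0,0,0],0.026],[[0,0,0],[0,0,0],0.026]]' 25
python3 - <<'E'
from h import *
w=arm.snapshot('wrist');o=arm.get_obs();print(o['gripper_width'],o['ee_pos'],o['wrist_force'])
P=cloud(w,(np.indices((480,640))[0]>255)&(np.indices((480,640))[0]<300)&(abs(np.indices((480,640))[1]-318)<60)&(w['color'].max(2)<60))
P=P[abs(P[:,0]-437)<12]
print(np.percentile(P,[1,50,99],axis=0).round(1))
m=w['color'][...,0].astype(int)-w['color'][...,1]>60;m[:250]=0;m[300:]=0;m[:,:290]=0;m[:,350:]=0
v,u=np.nonzero(m);print(u.min(),u.max(),v.min(),v.max());
for v in(262,270,276,280,284): print(v,np.nonzero(w['color'][v].max(1)<60)[0])
E
```

```text
-18.700000000000003
t: 7.08
ee_pos: [430.0, -49.6, 52.4]
orientation: [0.0, 0.997, -0.079, 0.0]
wrist_force: [0.5, -0.4, -0.2]
gripper_width: 0.3
finger_force: 0.0
0.29651908508558067 [430.17576832 -49.67081515  52.54279827] [-0.44492271 -0.32086568  0.81009981]
[[433.3 -71.9  90.4]
 [437.3 -63.  101.8]
 [443.4 -30.  113.2]]
309 332 288 299
262 []
270 []
276 []
280 [273 274 275 276 277 278 279 355 356 357 358 359 360 361]
284 [272 273 274 275 276 277 278 279 280 281 282 283 284 285 286 287 288 289
 345 346 347 348 349 350 351 352 353 354 355 356 357 358 359 360 361 362]
```

```bash
python3 -m creep '[[[0,0,0.008],[0,0,0],0.026],[[0,0,0],[0,0,0],0.026],[[0,0,0],[0,0,0],0],[[0,0,0],[0,0,0],0],[[0,0,0],[0,0,0],0],[[0,0,0],[0,0,0],0],[[0,0,0],[0,0,0],0]]' 25
```

```text
t: 8.0
ee_pos: [429.7, -49.7, 44.0]
orientation: [0.0, 0.997, -0.079, 0.0]
wrist_force: [-0.9, -1.8, -0.4]
gripper_width: 0.137
finger_force: 25.0
```

```bash
python3 -m creep '[[[0,0.005,0],[0,0,0],0],[[0,0.005,0],[0,0,0],0],[[0,0.005,0],[0,0,0],0],[[0,0.005,0],[0,0,0],0],[[0,0.004,0],[0,0,0],0],[[0,0.001,0],[0,0,0],0],[[0,0,0],[0,0,0],0],[[0,0,0],[0,0,0],0]]' 25
```

```text
t: 9.0
ee_pos: [425.9, -73.3, 44.0]
orientation: [-0.001, 0.997, -0.079, 0.0]
wrist_force: [0.8, 6.9, 2.0]
gripper_width: 0.141
finger_force: 25.0
```

```bash
python3 -m creep '[[[0,-0.001,0],[0,0,0],0.026],[[0,0,0],[0,0,0],0.026],[[0,0,0],[0,0,0],0.026],[[0,0,-0.04],[0,0,0],0.034],[[0,0,-0.05],[0,0,0],0.034],[[0,0,-0.01],[0,0,-10],0.034],[[0,0,0],[0,0,-10],0.034],[[0,0,0],[0,0,-10],0.034],[[0,0,0],[0,0,-10],0.034],[[0,0,0],[0,0,-10],0.034],[[0,0,0],[0,0,-10],0.034],[[0,0,0],[0,0,-10],0.034],[[0,0,0],[0,0,-10],0.034],[[0,0,0],[0,0,-10],0.034],[[0.039,-0.0065,0],[0,0,0],0.034],[[0.039,-0.0065,0],[0,0,0],0.034],[[0.039,-0.0065,0],[0,0,0],0.034],[[0,0,0],[0,0,0],0.034],[[0,0,0],[0,0,0],0.034]]' 25
python3 - <<'E'
from h import *
a=arm.snapshot('wrist');save(a,'w4.png');to([425.5,46,31],81)
b=arm.snapshot('side');c=b['color'].astype(int);m=(c[...,0]>90)&(c[...,1]<60)&(c[...,2]<70);m[:205]=0;m[250:]=0;m[:,345:]&=True;m[:,:340]=0;m[:,385:]=0
P=cloud(b,m);print(np.median(P,0),len(P))
E
```

```text
t: 11.38
ee_pos: [424.9, 44.9, 143.9]
orientation: [0.0, 0.76, 0.65, -0.0]
wrist_force: [0.4, 0.5, 0.2]
gripper_width: 0.394
finger_force: 0.0
tcp [425.   44.6 143.9] yaw 80.96 tiltz [-0.    -0.001 -1.   ] shift mm [  1.5   0.3 112.9] turn -0.0 t 11.4
[425.70756957 -66.52438899  90.17485662] 58
```

View pics/w4.png

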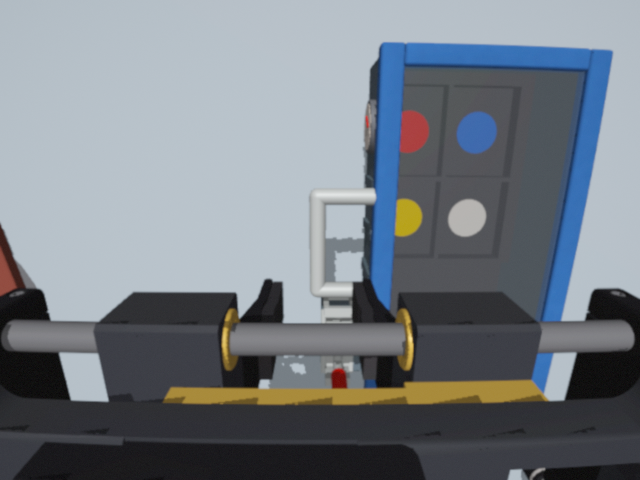

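The bar runs from v=190 to 296 at u≈318, between the fingertips (282 and 355). The knob shows drawn at (340,378).

```bash
python3 - <<'E'
from h import *
w=arm.snapshot('wrist');print(atz(w,[[318.5,192],[318.5,294]],90).round(1).tolist())
m=np.zeros((480,640),bool);m[205:285,313:325]=1;P=cloud(w,m);P=P[P[:,2]>75];print(np.median(P,0),P[:,2].max())
E
python3 -m creep '[[[0,0,0.04],[0,0,0],0.034],[[0,0,0.03],[0,0,0],0.034],[[0,0,0],[0,0,0],0.034],[[0,0,0],[0,0,0],0.034]]'
```

```text
[[431.0, 84.0, 90.0], [418.7, 6.3, 90.0]]
[425.14714296  46.81310114  93.82654296] 96.14991369232771
t: 12.02
ee_pos: [425.8, 44.8, 75.1]
orientation: [0.0, 0.761, 0.649, 0.0]
wrist_force: [-0.6, 0.4, 0.2]
gripper_width: 0.392
finger_force: 0.0
```

```bash
python3 -m creep '[[[0,0,0.025],[0,0,0],0.034],[[0,0,0.019],[0,0,0],0.034],[[0,0,0],[0,0,0],0.034],[[0,0,0],[0,0,0],0],[[0,0,0],[0,0,0],0],[[0,0,0],[0,0,0],0],[[0,0,0],[0,0,0],0],[[0,0,0],[0,0,0],0]]' 25
python3 -c "
import numpy as np
for n in (21,):
  p=np.radians(1.77+np.arange(0,n+1)*104.9/n);X=-195*np.cos(p);Z=195*np.sin(p)
  for i in range(n): print('[[0,%.4f,%.4f],[0,0,0],0]'%((X[i+1]-X[i])/1e3,-(Z[i+1]-Z[i])/1e3))
"
```

```text
t: 13.02
ee_pos: [425.1, 45.4, 30.6]
orientation: [0.0, 0.76, 0.649, 0.0]
wrist_force: [-2.7, 1.0, 6.2]
gripper_width: 0.128
finger_force: 25.0
[[0,0.0013,-0.0169],[0,0,0],0]
[[0,0.0027,-0.0168],[0,0,0],0]
[[0,0.0042,-0.0165],[0,0,0],0]
[[0,0.0056,-0.0160],[0,0,0],0]
[[0,0.0070,-0.0155],[0,0,0],0]
[[0,0.0083,-0.0148],[0,0,0],0]
[[0,0.0096,-0.0141],[0,0,0],0]
[[0,0.0107,-0.0132],[0,0,0],0]
[[0,0.0119,-0.0122],[0,0,0],0]
[[0,0.0129,-0.0111],[0,0,0],0]
[[0,0.0138,-0.0099],[0,0,0],0]
[[0,0.0146,-0.0087],[0,0,0],0]
[[0,0.0153,-0.0074],[0,0,0],0]
[[0,0.0159,-0.0060],[0,0,0],0]
[[0,0.0164,-0.0046],[0,0,0],0]
[[0,0.0167,-0.0032],[0,0,0],0]
[[0,0.0169,-0.0017],[0,0,0],0]
[[0,0.0170,-0.0002],[0,0,0],0]
[[0,0.0170,0.0012],[0,0,0],0]
[[0,0.0168,0.0027],[0,0,0],0]
[[0,0.0165,0.0042],[0,0,0],0]
```

```bash
python3 -m creep '[[[0,0.001,-0.017],[0,0,0],0],[[0,0.003,-0.017],[0,0,0],0],[[0,0.004,-0.016],[0,0,0],0],[[0,0.006,-0.016],[0,0,0],0],[[0,0,0],[0,0,0],0]]' 25; python3 -m creep '[[[0,0.007,-0.0155],[0,0,0],0],[[0,0.008,-0.015],[0,0,0],0],[[0,0.0095,-0.014],[0,0,0],0],[[0,0.011,-0.013],[0,0,0],0],[[0,0.012,-0.012],[0,0,0],0],[[0,0.013,-0.011],[0,0,0],0],[[0,0.014,-0.010],[0,0,0],0],[[0,0,0],[0,0,0],0]]' 25
```

```text
t: 13.65
ee_pos: [438.1, 43.3, 97.2]
orientation: [-0.001, 0.76, 0.649, -0.001]
wrist_force: [-7.9, 0.2, 2.8]
gripper_width: 0.133
finger_force: 25.0
t: 14.65
ee_pos: [514.0, 31.2, 192.2]
orientation: [0.001, 0.76, 0.649, 0.001]
wrist_force: [-12.9, 0.5, 20.4]
gripper_width: 0.128
finger_force: 25.0
```

```bash
python3 -m creep '[[[0,0.014,-0.013],[0,0,0],0],[[0,0.015,-0.009],[0,0,0],0],[[0,0.016,-0.006],[0,0,0],0],[[0,0.0165,-0.0045],[0,0,0],0],[[0,0,0],[0,0,0],0]]' 25;  python3 -m creep '[[[0,0.017,-0.003],[0,0,0],0],[[0,0.017,-0.002],[0,0,0],0],[[0,0.017,0],[0,0,0],0],[[0,0.017,0.001],[0,0,0],0],[[0,0,0],[0,0,0],0]]' 25
```

```text
t: 15.28
ee_pos: [575.2, 21.4, 220.5]
orientation: [0.001, 0.761, 0.649, 0.001]
wrist_force: [1.3, -1.1, 0.7]
gripper_width: 0.13
finger_force: 25.0
t: 15.9
ee_pos: [641.9, 10.7, 224.4]
orientation: [0.002, 0.761, 0.649, 0.001]
wrist_force: [1.9, -1.3, 3.0]
gripper_width: 0.127
finger_force: 25.0
```

```bash
python3 -m creep '[[[0,0.0165,0.005],[0,0,0],0],[[0,0.0135,0.005],[0,0,0],0],[[0,0.003,0.001],[0,0,0],0],[[0,0,0],[0,0,0],0]]' 25; python3 - <<'E'
from h import *
s=arm.snapshot('side');save(s,'d5.png')
E
```

```text
t: 16.4
ee_pos: [673.0, 5.7, 216.5]
orientation: [0.002, 0.76, 0.649, 0.001]
wrist_force: [-5.2, -1.3, 13.7]
gripper_width: 0.125
finger_force: 25.0
```

View pics/d5.png

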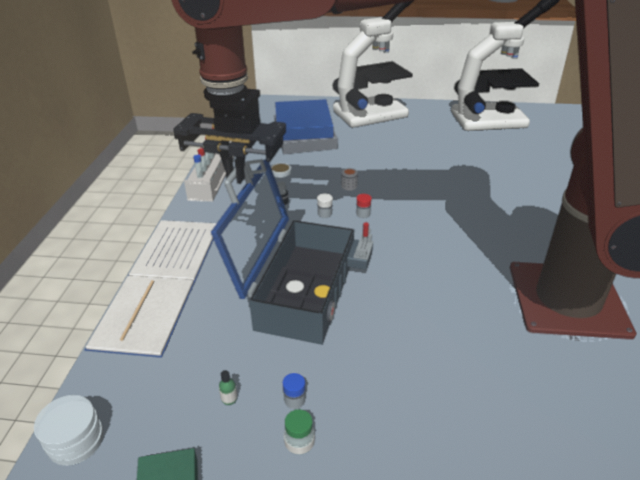

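The lid is back, leaning past upright, with the bar in the fingers. I'll press a bit more to be sure of the stop.

```bash
python3 -m creep '[[[0,0.003,0],[0,0,0],0],[[0,0.003,0],[0,0,0],0],[[0,0,0],[0,0,0],0]]' 25; python3 -m creep '[[[0,0.003,0],[0,0,0],0],[[0,0,0],[0,0,0],0],[[0,0,0],[0,0,0],0]]' 25
```

```text
t: 16.82
ee_pos: [672.7, 5.8, 216.2]
orientation: [-0.003, 0.76, 0.65, -0.004]
wrist_force: [-29.6, 1.2, 22.3]
gripper_width: 0.127
finger_force: 25.0
t: 17.2
ee_pos: [672.6, 5.8, 216.1]
orientation: [-0.006, 0.76, 0.65, -0.006]
wrist_force: [-39.8, 1.6, 26.9]
gripper_width: 0.125
finger_force: 25.0
```

```bash
python3 -m creep '[[[0,-0.008,0],[0,0,0],0],[[0,0,0],[0,0,0],0.034],[[0,0,0],[0,0,0],0.034],[[0,0,0],[0,0,0],0.034],[[0,0,-0.03],[0,0,0],0.034],[[0,0,-0.04],[0,0,0],0.034],[[0,0,-0.03],[0,0,0],0.034],[[0,0,0],[0,0,10],0.05],[[0,0,0],[0,0,10],0.05],[[0,0,0],[0,0,10],0.05],[[0,0,0],[0,0,10],0.05],[[0,0,0],[0,0,10],0.05],[[0,0,0],[0,0,10],0.05],[[0,0,0],[0,0,10],0.05],[[0,0,0],[0,0,10],0.05],[[0,0,0],[0,0,10],0.05],[[0,0,0],[0,0,0],0.05]]' 25
python3 -m creep '[[[-0.032,0.036,0],[0,0,0],0.05],[[-0.032,0.036,0],[0,0,0],0.05],[[-0.032,0.036,0],[0,0,0],0.05],[[-0.032,0.036,0],[0,0,0],0.05],[[-0.032,0.036,0],[0,0,0],0.05],[[-0.032,0.036,0],[0,0,0],0.05],[[0,0,0],[0,0,0],0.05],[[0,0,0],[0,0,0],0.05]]'
python3 - <<'E'
from h import *
w=arm.snapshot('wrist');save(w,'w6.png')
look(['side','scene','wrist'],['can_red','can_white','desiccant','can_blue'])
to([437,-273,60],-9.1)
E
```

```text
t: 19.32
ee_pos: [673.8, 5.9, 311.2]
orientation: [-0.0, 0.997, -0.078, -0.0]
wrist_force: [-0.2, 0.1, 0.1]
gripper_width: 0.575
finger_force: 0.0
t: 20.32
ee_pos: [450.7, -177.3, 312.1]
orientation: [-0.0, 0.997, -0.078, 0.0]
wrist_force: [-0.4, 0.4, -0.1]
gripper_width: 0.568
finger_force: 0.0
side can_red 0.73 [281 409 312 456] top 58.6 mid [507.5 383.9] ext [40. 41.]
side can_red 0.69 [360 188 368 219] top 51.2 mid [ 437.1 -271.7] ext [35. 37.]
side can_white 0.52 [318 193 331 216] top 50.7 mid [ 532.5 -262.5] ext [33. 39.]
side desiccant 0.63 [340 166 354 189] top 47.4 mid [ 481.7 -403.6] ext [41. 47.]
side can_blue 0.94 [281 374 306 410] top 50.3 mid [526.7 304.9] ext [36. 38.]
scene can_red 0.58 [206 200 224 231] top 54.2 mid [ 436.2 -275.8] ext [41. 36.]
scene can_white 0.76 [196 235 215 263] top 53.4 mid [ 534.9 -266.6] ext [34. 34.]
scene desiccant 0.79 [143 209 169 239] top 50.4 mid [ 479.1 -404.7] ext [46. 39.]
scene can_blue 0.71 [465 267 492 297] top 54.0 mid [526.6 302. ] ext [42. 36.]
scene can_blue 0.31 [206 202 223 232] top 54.2 mid [ 436.2 -275.8] ext [41. 36.]
wrist can_red 0.86 [376 176 410 215] top 51.9 mid [ 434.4 -274.9] ext [38. 36.]
wrist can_white 0.75 [358 108 398 139] top 52.0 mid [ 531.1 -266.6] ext [37. 38.]
wrist desiccant 0.83 [463 129 510 170] top 48.4 mid [ 477.8 -407.2] ext [43. 43.]
wrist can_blue 0.48 [  0 188   5 206] top 10.5 mid [519.2 287.8] ext [20.  9.]
tcp [ 450.4 -177.4  312. ] yaw -9.02 tiltz [ 0. -0. -1.] shift mm [  1.8  96.5 252. ] turn 0.1 t 21.1
```

View pics/w6.png

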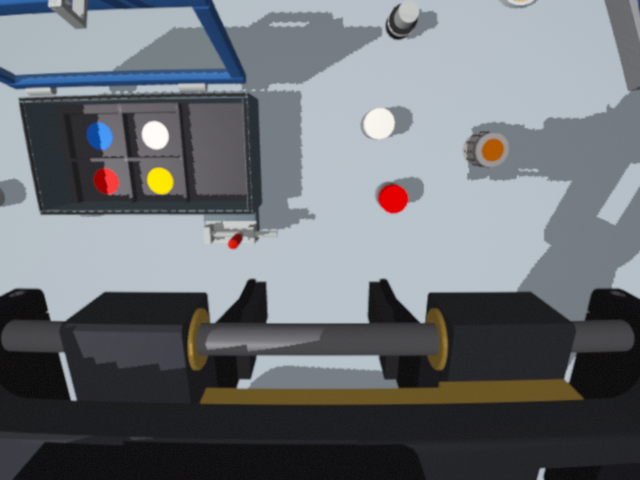

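```bash
python3 - <<'E'
from h import *
w=arm.snapshot('wrist')
h=w['color']
for n,p in dict(blue=(99,137),white=(155,135),red=(106,181),yellow=(160,181),bayc=(215,158)).items():
    m=np.zeros((480,640),bool);m[p[1]-4:p[1]+5,p[0]-4:p[0]+5]=1
    print(n,atz(w,[p],12)[0,:2].round(1),np.median(cloud(w,m),0).round(1))
print('bay edges', atz(w,[[186,158],[246,158]],14).round(1).tolist())
E
python3 -m creep '[[[0.001,0.049,0],[0,0,0],0.055],[[0,0.049,0],[0,0,0],0.055],[[0,0,0.05],[0,0,0],0.055],[[0,0,0.05],[0,0,0],0.055],[[0,0,0.05],[0,0,0],0.055],[[0,0,0.05],[0,0,0],0.055],[[0,0,0.05],[0,0,0],0.055],[[0,0,0],[0,0,0],0.055],[[0,0,0],[0,0,0],0.055]]'
python3 - <<'E'
from h import *
w=arm.snapshot('wrist');save(w,'w7.png');look(['wrist'],['can_red'])
to([436,-274,-21.5],-9.1)
E
```

```text
blue [575.1 105.9] [574.9 104.9  13.7]
white [564.1  27.7] [563.9  26.8  13.9]
red [515.6 114.6] [515.7 113.5  14. ]
yellow [502.7  37.6] [502.7  37.2  13.6]
bayc [520.6 -46.4] [520.6 -46.6  13.3]
bay edges [[527.2, -7.5, 14.0], [513.8, -88.9, 14.0]]
t: 22.3
ee_pos: [437.1, -275.2, 63.8]
orientation: [0.001, 0.997, -0.079, 0.001]
wrist_force: [-0.4, -0.9, 0.2]
gripper_width: 0.633
finger_force: 0.0
wrist can_red 0.98 [291 223 350 295] top 51.6 mid [ 434.1 -275.7] ext [37. 37.]
tcp [ 437.8 -275.8   64.8] yaw -9.01 tiltz [ 0.004 -0.003 -1.   ] shift mm [-2.4 -1.7 86.3] turn 0.1 t 22.4
```

View pics/w7.png

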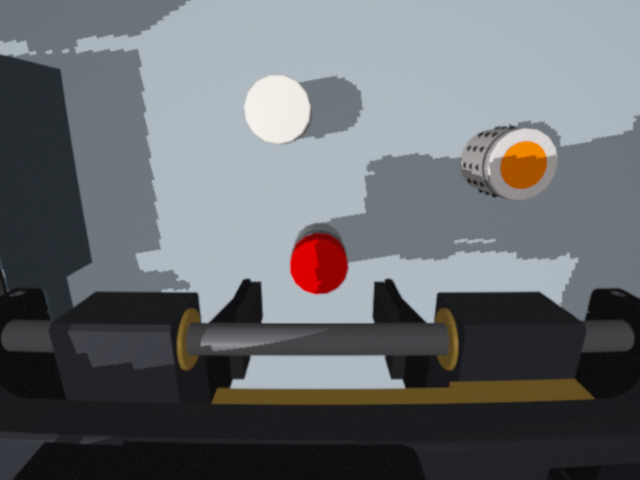

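Red is centred between the fingers at (319,263). Descending to grip.

```bash
python3 -m creep '[[[-0.003,0,0.03],[0,0,0],0.055],[[0,0,0.03],[0,0,0],0.055],[[0,0,0.026],[0,0,0],0.055],[[0,0,0],[0,0,0],0.055],[[0,0,0],[0,0,0],0],[[0,0,0],[0,0,0],0],[[0,0,0],[0,0,0],0],[[0,0,0],[0,0,0],0],[[0,0,0],[0,0,0],0]]' 20
```

```text
t: 23.58
ee_pos: [434.2, -274.9, -22.4]
orientation: [0.001, 0.997, -0.079, 0.001]
wrist_force: [-0.3, 0.8, 6.6]
gripper_width: 0.426
finger_force: 20.0
```

```bash
python3 -m creep '[[[0,0,-0.05],[0,0,0],0],[[0,0,-0.05],[0,0,0],0],[[0,0,-0.05],[0,0,0],0],[[0.0025,-0.0492,0],[0,0,0],0],[[0.0025,-0.0492,0],[0,0,0],0],[[0.0025,-0.0492,0],[0,0,0],0],[[0.0025,-0.0492,0],[0,0,0],0],[[0.0025,-0.0492,0],[0,0,0],0],[[0.0025,-0.0492,0],[0,0,0],0],[[0.0025,-0.0492,0],[0,0,0],0],[[0.0025,-0.0492,0],[0,0,0],0],[[0,0,0],[0,0,0],0],[[0,0,0],[0,0,0],0]]' 20
python3 - <<'E'
from h import *
o=arm.get_obs();w=arm.snapshot('wrist');save(w,'w8.png')
to([515.1,111.3,-8],-9.1);look(['wrist'],['can_red'])
E
```

```text
t: 25.2
ee_pos: [514.0, 111.6, 125.6]
orientation: [0.0, 0.997, -0.078, -0.0]
wrist_force: [0.2, -1.2, -1.5]
gripper_width: 0.43
finger_force: 20.0
tcp [514.  111.1 125.7] yaw -9.03 tiltz [-0.001 -0.    -1.   ] shift mm [  1.1  -0.5 133.7] turn 0.1 t 25.2
wrist can_red 0.75 [271 254 364 373] top 199.6 mid [517.  110.4] ext [44. 35.]
```

View pics/w8.png

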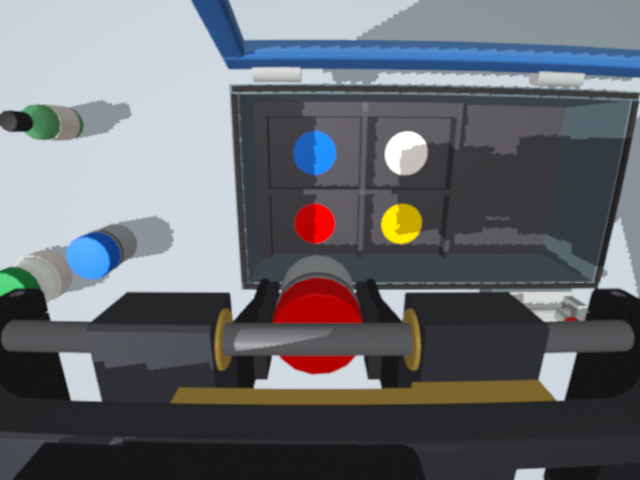

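Red is in the grip, and the slots are clearly visible behind it: red (315,223), blue (314,153), white (406,153), yellow (401,224). Lowering.

```bash
python3 -m creep '[[[0.001,0,0.04],[0,0,0],0],[[0,0,0.04],[0,0,0],0],[[0,0,0.03],[0,0,0],0],[[0,0,0.015],[0,0,0],0],[[0,0,0.008],[0,0,0],0],[[0,0,0],[0,0,0],0],[[0,0,0],[0,0,0],0]]' 20
```

```text
t: 26.22
ee_pos: [516.6, 111.6, -5.8]
orientation: [-0.0, 0.997, -0.079, 0.001]
wrist_force: [0.4, 0.5, -1.3]
gripper_width: 0.433
finger_force: 20.0
```

```bash
python3 -m creep '[[[0,0,0.004],[0,0,0],0],[[0,0,0],[0,0,0],0],[[0,0,0],[0,0,0],0.046],[[0,0,0],[0,0,0],0.046],[[0,0,0],[0,0,0],0.046],[[0,0,-0.02],[0,0,0],0.046],[[0,0,-0.04],[0,0,0],0.046],[[0,0,-0.05],[0,0,0],0.055],[[0,0,-0.05],[0,0,0],0.055],[[0,0,0],[0,0,0],0.055]]' 20
python3 - <<'E'
from h import *
look(['side','scene','wrist'],['can_red','can_white','desiccant','can_blue'])
to([533,-265,-21.5],-9.1)
E
```

```text
t: 27.48
ee_pos: [519.1, 111.9, 154.3]
orientation: [-0.001, 0.997, -0.079, 0.005]
wrist_force: [-0.5, 0.1, 0.5]
gripper_width: 0.626
finger_force: 0.0
side can_red 0.78 [307 290 320 309] top 63.0 mid [515.9 132.8] ext [40. 71.]
side can_red 0.49 [208 157 373 344] top 243.0 mid [617.5  72.6] ext [130. 246.]
side desiccant 0.62 [343 168 360 188] top 47.5 mid [ 479.4 -403.9] ext [36. 44.]
side can_blue 0.66 [281 375 303 410] top 50.2 mid [526.6 306.1] ext [35. 37.]
scene can_white 0.67 [173 229 198 256] top 53.6 mid [ 530.3 -310.8] ext [36. 37.]
scene desiccant 0.83 [143 211 166 239] top 49.9 mid [ 478.6 -406.1] ext [44. 43.]
scene can_blue 0.98 [466 269 491 300] top 54.1 mid [526.5 302. ] ext [42. 36.]
wrist can_red 0.76 [295 200 341 252] top 63.7 mid [516.2 112. ] ext [38. 37.]
wrist can_red 0.34 [197   0 640 307] top 153.8 mid [596.6  36. ] ext [127. 220.]
wrist can_white 0.38 [ 81 220 148 273] top 51.6 mid [525.5 301.8] ext [38. 38.]
wrist can_blue 0.64 [ 79 221 149 270] top 51.6 mid [525.5 301.9] ext [37. 38.]
wrist can_blue 0.43 [ 25 108 102 139] top 71.0 mid [636.9 313.1] ext [14. 17.]
tcp [515.4 111.6 148.9] yaw -9.01 tiltz [-0.  0. -1.] shift mm [ 76.4 369.2 170.4] turn 0.1 t 28.2
```

Red is in its slot, with its top at about 63. The white can has been knocked to about (530,-309). I'll take blue next, as it is nearer.

```bash
python3 -m creep '[[[-0.005,-0.048,0],[0,0,0],0.052],[[-0.005,-0.048,0],[0,0,0],0.052],[[-0.005,-0.048,0],[0,0,0],0.052],[[-0.0045,-0.047,0],[0,0,0],0.052],[[0,0,0.045],[0,0,0],0.052],[[0,0,0.045],[0,0,0],0.052],[[0,0,0],[0,0,0],0.052],[[0,0,0],[0,0,0],0.052]]'
python3 - <<'E'
from h import *
look(['wrist'],['can_blue','pot']);to([525.8,303.5,-21.5],-9.1)
E
```

```text
t: 29.22
ee_pos: [527.2, 303.7, 60.6]
orientation: [-0.0, 0.997, -0.079, 0.001]
wrist_force: [0.1, 0.1, 0.7]
gripper_width: 0.598
finger_force: 0.0
wrist can_blue 0.64 [286 222 351 294] top 51.6 mid [526.  302.6] ext [37. 37.]
wrist pot 0.84 [180 255 251 321] top 59.3 mid [515.4 375.6] ext [25. 28.]
tcp [528.1 303.9  61.8] yaw -9.03 tiltz [ 0.004  0.002 -1.   ] shift mm [-2.6  1.  83.3] turn 0.1 t 29.4
```

```bash
python3 -m creep '[[[-0.001,0.001,0.03],[0,0,0],0.052],[[-0.001,0,0.03],[0,0,0],0.052],[[0,0,0.023],[0,0,0],0.052],[[0,0,0],[0,0,0],0.052],[[0,0,0],[0,0,0],0],[[0,0,0],[0,0,0],0],[[0,0,0],[0,0,0],0],[[0,0,0],[0,0,0],0],[[0,0,-0.05],[0,0,0],0],[[0,0,-0.05],[0,0,0],0],[[0,0,-0.05],[0,0,0],0],[[0,0,0],[0,0,0],0],[[0,0,0],[0,0,0],0]]' 20
python3 - <<'E'
from h import *
to([574,102.5,-10],-9.1)
E
```

```text
t: 31.0
ee_pos: [523.4, 302.4, 125.3]
orientation: [0.0, 0.997, -0.079, -0.0]
wrist_force: [-0.0, 1.0, -2.2]
gripper_width: 0.428
finger_force: 20.0
tcp [523.4 302.4 125.3] yaw -9.01 tiltz [-0.001 -0.    -1.   ] shift mm [ 81.4 189.5 135.3] turn 0.1 t 31.0
```

```bash
python3 -m creep '[[[0.02,0.0475,0],[0,0,0],0],[[0.02,0.0475,0],[0,0,0],0],[[0.02,0.0475,0],[0,0,0],0],[[0.02,0.047,0],[0,0,0],0],[[0,0,0],[0,0,0],0],[[0,0,0.04],[0,0,0],0],[[0,0,0.04],[0,0,0],0],[[0,0,0.03],[0,0,0],0],[[0,0,0.015],[0,0,0],0],[[0,0,0.007],[0,0,0],0],[[0,0,0],[0,0,0],0],[[0,0,0],[0,0,0],0]]' 20
python3 - <<'E'
from h import *
to([573.5,102.5,-11],-9.1)
E
```

```text
t: 32.5
ee_pos: [574.5, 103.1, -4.7]
orientation: [-0.0, 0.997, -0.079, 0.001]
wrist_force: [0.3, -0.2, -0.5]
gripper_width: 0.431
finger_force: 20.0
tcp [574.5 103.1  -4.7] yaw -9.01 tiltz [ 0.002  0.    -1.   ] shift mm [-0.9  0.8  6.3] turn 0.1 t 32.5
```

```bash
python3 -m creep '[[[0,0,0.005],[0,0,0],0],[[0,0,0.001],[0,0,0],0],[[0,0,0],[0,0,0],0],[[0,0,0],[0,0,0],0.046],[[0,0,0],[0,0,0],0.046],[[0,0,0],[0,0,0],0.046],[[0,0,-0.02],[0,0,0],0.046],[[0,0,-0.04],[0,0,0],0.046],[[0,0,-0.05],[0,0,0],0.055],[[0,0,-0.05],[0,0,0],0.055],[[0,0,0],[0,0,0],0.055]]' 20
python3 - <<'E'
from h import *
look(['wrist','side','scene'],['can_blue','can_white','desiccant']);to([529,-308,60],-9.1)
E
```

```text
t: 33.88
ee_pos: [577.6, 103.2, 155.4]
orientation: [-0.001, 0.997, -0.079, 0.006]
wrist_force: [-0.5, 0.3, -0.5]
gripper_width: 0.624
finger_force: 0.0
wrist can_blue 0.78 [298 207 340 257] top 63.8 mid [574.7 103. ] ext [37. 37.]
wrist desiccant 0.5 [153   0 637 325] top 262.7 mid [640.3  53.6] ext [75. 78.]
side can_blue 0.81 [271 288 291 308] top 63.1 mid [576.6 105.7] ext [36. 36.]
side can_white 0.64 [320 184 333 204] top 50.0 mid [ 530.8 -307.9] ext [36. 41.]
side can_white 0.5 [212 159 374 345] top 232.1 mid [618.9  74.9] ext [138. 243.]
side desiccant 0.69 [342 168 356 186] top 47.4 mid [ 480.5 -403.9] ext [38. 47.]
scene can_blue 0.55 [154 270 174 298] top 59.8 mid [ 650.3 -312.9] ext [27. 23.]
scene can_blue 0.42 [247 197 408 300] top 272.6 mid [658.2  -1. ] ext [54. 97.]
scene can_white 0.37 [248 193 417 320] top 269.3 mid [658.2  -1.5] ext [54. 98.]
scene desiccant 0.81 [142 210 166 236] top 50.5 mid [ 480.8 -405.9] ext [48. 45.]
tcp [573.1 102.9 147.4] yaw -9.02 tiltz [-0.001 -0.    -1.   ] shift mm [ 21.  412.7  87.5] turn 0.1 t 34.5
```

```bash
python3 -m creep '[[[-0.01,0.045,0],[0,0,0],0.055],[[0,0.046,0],[0,0,0],0.055],[[0,0.046,0],[0,0,0],0.055],[[0,0.046,0],[0,0,0],0.055],[[0,0.046,0],[0,0,0],0.055],[[0.006,0.046,0],[0,0,0],0.055],[[0.013,0.046,0],[0,0,0],0.055],[[0.013,0.046,0],[0,0,0],0.055],[[0,0.045,0],[0,0,0],0.055],[[0,0,0.045],[0,0,0],0.055],[[0,0,0.043],[0,0,0],0.055],[[0,0,0],[0,0,0],0.055],[[0,0,0],[0,0,0],0.055]]'
python3 - <<'E'
from h import *
look(['wrist'],['can_white']);to([530,-308.5,-21.5],-9.1)
E
```

```text
t: 36.1
ee_pos: [531.4, -307.9, 61.5]
orientation: [0.0, 0.997, -0.078, 0.001]
wrist_force: [0.8, 0.5, 0.0]
gripper_width: 0.633
finger_force: 0.0
wrist can_white 0.83 [295 223 356 297] top 51.6 mid [ 528.  -312.4] ext [37. 37.]
wrist can_white 0.32 [263  33 326 101] top 57.6 mid [ 649.  -313.2] ext [24. 23.]
tcp [ 532.2 -308.5   62.7] yaw -9.0 tiltz [ 0.003 -0.003 -1.   ] shift mm [-2.5  0.2 84.2] turn 0.1 t 36.2
```

```bash
python3 -m creep '[[[-0.001,0.002,0.03],[0,0,0],0.055],[[-0.001,0,0.03],[0,0,0],0.055],[[0,0,0.024],[0,0,0],0.055],[[0,0,0],[0,0,0],0.055],[[0,0,0],[0,0,0],0],[[0,0,0],[0,0,0],0],[[0,0,0],[0,0,0],0],[[0,0,0],[0,0,0],0],[[0,0,-0.05],[0,0,0],0],[[0,0,-0.05],[0,0,0],0],[[0,0,-0.05],[0,0,0],0],[[0,0,0],[0,0,0],0],[[0,0,0],[0,0,0],0]]' 20
python3 - <<'E'
from h import *
to([562.5,27,-10],-9.1)
E
```

```text
t: 37.83
ee_pos: [527.7, -308.6, 125.2]
orientation: [-0.0, 0.997, -0.079, -0.0]
wrist_force: [-0.2, 0.4, -2.4]
gripper_width: 0.43
finger_force: 20.0
tcp [ 527.7 -308.6  125.2] yaw -9.01 tiltz [-0.001  0.001 -1.   ] shift mm [ -18.1 -336.8  135.4] turn 0.1 t 37.8
```

```bash
python3 -m creep '[[[-0.003,-0.048,0],[0,0,0],0],[[-0.003,-0.048,0],[0,0,0],0],[[-0.003,-0.048,0],[0,0,0],0],[[-0.003,-0.048,0],[0,0,0],0],[[-0.002,-0.048,0],[0,0,0],0],[[-0.002,-0.048,0],[0,0,0],0],[[-0.002,-0.048,0],[0,0,0],0],[[0,0,0],[0,0,0],0],[[0,0,0.04],[0,0,0],0],[[0,0,0.04],[0,0,0],0],[[0,0,0.03],[0,0,0],0],[[0,0,0.015],[0,0,0],0],[[0,0,0.007],[0,0,0],0],[[0,0,0],[0,0,0],0],[[0,0,0],[0,0,0],0]]' 20
python3 - <<'E'
from h import *
to([562.5,27,-11],-9.1)
E
```

```text
t: 39.7
ee_pos: [564.2, 25.4, -4.8]
orientation: [0.0, 0.997, -0.079, 0.001]
wrist_force: [-0.1, -0.5, -0.2]
gripper_width: 0.434
finger_force: 20.0
tcp [564.2  25.4  -4.8] yaw -9.02 tiltz [ 0.002 -0.    -1.   ] shift mm [-2.  -1.3  6.2] turn 0.1 t 39.7
```

```bash
python3 -m creep '[[[0,0,0.005],[0,0,0],0],[[0,0,0.001],[0,0,0],0],[[0,0,0],[0,0,0],0],[[0,0,0],[0,0,0],0.046],[[0,0,0],[0,0,0],0.046],[[0,0,0],[0,0,0],0.046],[[0,0,-0.02],[0,0,0],0.046],[[0,0,-0.04],[0,0,0],0.046],[[0,0,-0.05],[0,0,0],0.06],[[0,0,-0.05],[0,0,0],0.06],[[0,0,0],[0,0,0],0.06]]' 20
python3 - <<'E'
from h import *
look(['wrist','side','scene'],['can_white','desiccant']);to([479.5,-405,60],-9.1)
E
```

```text
t: 41.08
ee_pos: [567.2, 25.3, 155.2]
orientation: [0.0, 0.997, -0.079, 0.006]
wrist_force: [0.8, 0.6, 0.2]
gripper_width: 0.678
finger_force: 0.0
wrist can_white 0.94 [295 209 341 259] top 63.7 mid [563.2  25.9] ext [37. 37.]
side can_white 0.65 [286 264 304 290] top 62.7 mid [564.9  28.4] ext [36. 40.]
side desiccant 0.76 [340 168 358 190] top 46.9 mid [ 481.5 -402. ] ext [41. 48.]
scene desiccant 0.73 [142 212 165 239] top 50.4 mid [ 479.5 -406.2] ext [45. 43.]
scene desiccant 0.42 [156 271 177 297] top 59.5 mid [ 649.  -312.5] ext [26. 23.]
tcp [562.4  25.6 146.8] yaw -9.02 tiltz [-0.002  0.    -1.   ] shift mm [-14.2 438.3  86.9] turn 0.1 t 41.5
```

```bash
python3 -m creep '[[[-0.002,0.044,0],[0,0,0],0.06],[[-0.002,0.044,0],[0,0,0],0.06],[[-0.002,0.044,0],[0,0,0],0.06],[[-0.002,0.044,0],[0,0,0],0.06],[[-0.002,0.044,0],[0,0,0],0.06],[[-0.002,0.044,0],[0,0,0],0.06],[[-0.002,0.044,0],[0,0,0],0.06],[[0,0.044,0],[0,0,0],0.06],[[0,0.044,0],[0,0,0],0.06],[[0,0.042,0],[0,0,0],0.06],[[0,0,0.045],[0,0,0],0.06],[[0,0,0.042],[0,0,0],0.06],[[0,0,0],[0,0,0],0.06],[[0,0,0],[0,0,0],0.06]]'
python3 - <<'E'
from h import *
look(['wrist'],['desiccant']);to([479.5,-405,-24.5],-9.1)
E
```

```text
t: 43.28
ee_pos: [481.3, -405.3, 62.2]
orientation: [0.0, 0.997, -0.078, 0.0]
wrist_force: [-0.7, -0.2, 0.2]
gripper_width: 0.691
finger_force: 0.0
wrist desiccant 0.75 [288 216 359 296] top 48.0 mid [ 478.4 -407.9] ext [44. 43.]
tcp [ 482.1 -406.1   63.6] yaw -9.0 tiltz [ 0.003 -0.003 -1.   ] shift mm [-3.  -0.9 88.1] turn 0.1 t 43.4
```

```bash
python3 -m creep '[[[-0.002,0.001,0.03],[0,0,0],0.06],[[-0.001,0,0.03],[0,0,0],0.06],[[0,0,0.027],[0,0,0],0.06],[[0,0,0],[0,0,0],0.06],[[0,0,0],[0,0,0],0],[[0,0,0],[0,0,0],0],[[0,0,0],[0,0,0],0],[[0,0,0],[0,0,0],0],[[0,0,-0.05],[0,0,0],0],[[0,0,-0.05],[0,0,0],0],[[0,0,-0.05],[0,0,0],0],[[0,0,0],[0,0,0],0],[[0,0,0],[0,0,0],0]]' 20
python3 - <<'E'
from h import *
to([520.5,-53,-12],-9.1)
E
```

```text
t: 45.0
ee_pos: [477.2, -405.0, 123.6]
orientation: [-0.0, 0.997, -0.079, -0.0]
wrist_force: [-0.1, 0.9, -0.9]
gripper_width: 0.499
finger_force: 20.0
tcp [ 477.2 -405.   123.6] yaw -9.01 tiltz [-0.  0. -1.] shift mm [ -12.3 -354.4  135.7] turn 0.1 t 45.0
```

```bash
python3 -m creep '[[[-0.002,-0.044,0],[0,0,0],0],[[-0.002,-0.044,0],[0,0,0],0],[[-0.002,-0.044,0],[0,0,0],0],[[-0.002,-0.044,0],[0,0,0],0],[[-0.002,-0.044,0],[0,0,0],0],[[-0.002,-0.045,0],[0,0,0],0],[[0,-0.045,0],[0,0,0],0],[[0,-0.044,0],[0,0,0],0],[[0,0,0],[0,0,0],0],[[0,0,0.04],[0,0,0],0],[[0,0,0.04],[0,0,0],0],[[0,0,0.03],[0,0,0],0],[[0,0,0.015],[0,0,0],0],[[0,0,0.006],[0,0,0],0],[[0,0,0],[0,0,0],0],[[0,0,0],[0,0,0],0]]' 20
python3 - <<'E'
from h import *
to([520.5,-53,-13],-9.1)
E
```

```text
t: 47.0
ee_pos: [522.2, -54.2, -5.8]
orientation: [0.0, 0.997, -0.079, 0.001]
wrist_force: [0.6, -0.7, -0.5]
gripper_width: 0.501
finger_force: 20.0
tcp [522.2 -54.2  -5.8] yaw -9.01 tiltz [ 0.002 -0.001 -1.   ] shift mm [-1.9 -0.9  7.2] turn 0.1 t 47.0
```

```bash
python3 -m creep '[[[0,0,0.005],[0,0,0],0],[[0,0,0.002],[0,0,0],0],[[0,0,0],[0,0,0],0],[[0,0,0],[0,0,0],0.052],[[0,0,0],[0,0,0],0.052],[[0,0,0],[0,0,0],0.052],[[0,0,-0.02],[0,0,0],0.052],[[0,0,-0.04],[0,0,0],0.052],[[0,0,-0.05],[0,0,0],0.05],[[0,0,-0.05],[0,0,0],0.05],[[0,0,-0.05],[0,0,0],0.05],[[0,0,-0.05],[0,0,0],0.05],[[0,0,-0.05],[0,0,0],0.034],[[0,0,0],[0,0,0],0.034],[[0,0,0],[0,0,0],0.034]]' 20
python3 - <<'E'
from h import *
w=arm.snapshot('wrist');save(w,'w9.png');look(['wrist','side'],['can_red','can_white','can_blue','desiccant'])
look(['scene','side'],['lid_bar'])
to([673,6,316],81)
E
```

```text
t: 48.88
ee_pos: [520.9, -53.8, 295.2]
orientation: [-0.0, 0.997, -0.079, -0.0]
wrist_force: [0.3, -0.1, -1.0]
gripper_width: 0.407
finger_force: 0.0
wrist can_red 0.65 [176 203 213 238] top 63.9 mid [516.1 112.3] ext [37. 37.]
wrist can_white 0.82 [230 163 268 194] top 63.9 mid [562.8  25.4] ext [36. 37.]
wrist can_blue 0.97 [166 162 209 198] top 64.0 mid [574.  103.1] ext [37. 38.]
wrist desiccant 0.91 [298 178 336 219] top 60.4 mid [521.5 -53.6] ext [44. 42.]
side can_red 0.36 [209 160 376 347] top 245.5 mid [654.3   0.8] ext [ 56. 103.]
side can_white 0.84 [287 262 303 291] top 62.9 mid [564.6  29.9] ext [36. 37.]
side can_blue 0.75 [271 284 293 306] top 63.3 mid [575.7 123.4] ext [37. 72.]
side desiccant 0.73 [308 241 331 268] top 59.1 mid [523.7 -51.2] ext [42. 48.]
scene lid_bar 0.65 [250 199 408 301] top 273.0 mid [658.   -1.5] ext [55. 97.]
side lid_bar 0.9 [208 158 286 298] top 267.6 mid [ 6.567e+02 -5.000e-01] ext [ 53. 102.]
tcp [521.1 -53.8 296. ] yaw -9.01 tiltz [ 0. -0. -1.] shift mm [140.6 -82.9 -20. ] turn -90.0 t 49.6
```

View pics/w9.png

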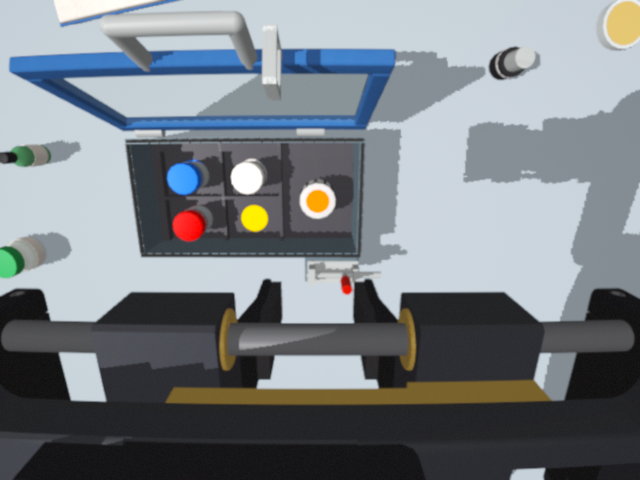

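All four pieces are standing in place: blue (185,178), white (248,177), red (189,226) and the tin (317,201). The yellow disc is bare at (255,217). I'll go back to the bar.

```bash
python3 -m creep '[[[0,0,-0.01],[0,0,-10],0.034],[[0,0,0],[0,0,-10],0.034],[[0,0,0],[0,0,-10],0.034],[[0,0,0],[0,0,-10],0.034],[[0,0,0],[0,0,-10],0.034],[[0,0,0],[0,0,-10],0.034],[[0,0,0],[0,0,-10],0.034],[[0,0,0],[0,0,-10],0.034],[[0,0,0],[0,0,-10],0.034],[[0.021,0.035,0],[0,0,0],0.034],[[0.021,0.035,0],[0,0,0],0.034],[[0.021,0.035,0],[0,0,0],0.034],[[0.02,0.0355,0],[0,0,0],0.034],[[0,0,0.03],[0,0,0],0.034],[[0,0,0],[0,0,0],0.034],[[0,0,0],[0,0,0],0.034]]'
python3 - <<'E'
from h import *
w=arm.snapshot('wrist');save(w,'w10.png');to([673,6,213],81)
E
```

```text
t: 51.62
ee_pos: [672.8, 5.9, 276.9]
orientation: [0.0, 0.761, 0.649, 0.0]
wrist_force: [0.0, 0.1, -0.1]
gripper_width: 0.388
finger_force: 0.0
tcp [673.1   5.9 277.7] yaw 80.96 tiltz [ 0.002 -0.    -1.   ] shift mm [ 0.1 -0.3 64.7] turn -0.0 t 51.7
```

View pics/w10.png

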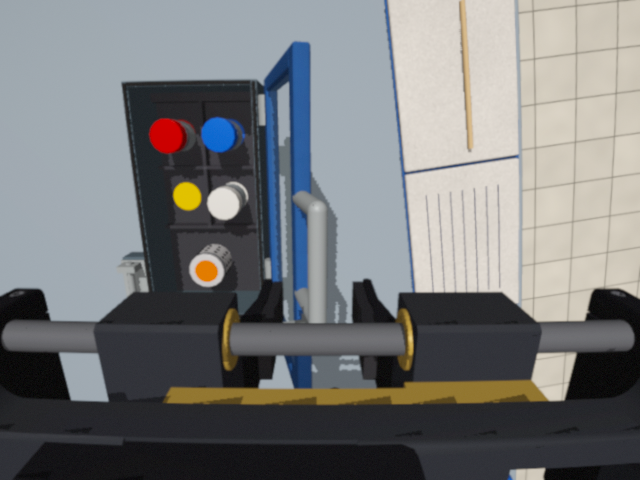

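The bar at u≈317 lies between the fingertips (282 and 354). Descending to grip.

```bash
python3 -m creep '[[[0,0,0.03],[0,0,0],0.034],[[0,0,0.022],[0,0,0],0.034],[[0,0,0.01],[0,0,0],0.034],[[0,0,0],[0,0,0],0.034],[[0,0,0],[0,0,0],0],[[0,0,0],[0,0,0],0],[[0,0,0],[0,0,0],0],[[0,0,0],[0,0,0],0],[[0,0,0],[0,0,0],0]]' 25
```

```text
t: 52.8
ee_pos: [672.8, 6.2, 214.7]
orientation: [0.0, 0.76, 0.649, 0.0]
wrist_force: [-3.7, 0.2, 5.1]
gripper_width: 0.125
finger_force: 25.0
```

```bash
python3 -m creep '[[[0,-0.0165,-0.004],[0,0,0],0],[[0,-0.017,-0.003],[0,0,0],0],[[0,-0.017,-0.001],[0,0,0],0],[[0,-0.017,0],[0,0,0],0],[[0,-0.017,0.002],[0,0,0],0],[[0,-0.017,0.003],[0,0,0],0],[[0,0,0],[0,0,0],0]]' 25; python3 -m creep '[[[0,-0.0165,0.0045],[0,0,0],0],[[0,-0.016,0.006],[0,0,0],0],[[0,-0.015,0.0075],[0,0,0],0],[[0,-0.0145,0.0085],[0,0,0],0],[[0,-0.014,0.01],[0,0,0],0],[[0,0,0],[0,0,0],0]]' 25
```

```text
t: 53.68
ee_pos: [572.3, 22.4, 217.7]
orientation: [0.0, 0.76, 0.649, 0.0]
wrist_force: [-2.1, 1.1, 6.3]
gripper_width: 0.128
finger_force: 25.0
t: 54.42
ee_pos: [496.8, 34.5, 179.4]
orientation: [-0.001, 0.76, 0.649, -0.0]
wrist_force: [-1.2, 3.0, -2.2]
gripper_width: 0.133
finger_force: 25.0
```

```bash
python3 -m creep '[[[0,-0.013,0.011],[0,0,0],0],[[0,-0.012,0.012],[0,0,0],0],[[0,-0.0105,0.013],[0,0,0],0],[[0,-0.0095,0.014],[0,0,0],0],[[0,-0.0085,0.015],[0,0,0],0],[[0,0,0],[0,0,0],0]]' 25; python3 -m creep '[[[0,-0.007,0.0155],[0,0,0],0],[[0,-0.0055,0.016],[0,0,0],0],[[0,-0.004,0.0165],[0,0,0],0],[[0,-0.003,0.017],[0,0,0],0],[[0,0,0.009],[0,0,0],0],[[0,0,0],[0,0,0],0]]' 25;python3 - <<'E'
from h import *
to([425.1,45.4,30.6],81)
E
```

```text
t: 55.18
ee_pos: [444.6, 42.7, 113.5]
orientation: [-0.0, 0.761, 0.649, 0.0]
wrist_force: [6.8, 3.0, -6.3]
gripper_width: 0.123
finger_force: 25.0
t: 55.92
ee_pos: [425.2, 45.7, 39.9]
orientation: [-0.0, 0.761, 0.649, 0.0]
wrist_force: [5.1, 4.8, -3.2]
gripper_width: 0.132
finger_force: 25.0
tcp [425.2  45.7  39.9] yaw 80.98 tiltz [ 0.     0.001 -1.   ] shift mm [-0.4 -0.1  9.3] turn -0.0 t 55.9
```

```bash
python3 -m creep '[[[0,0,0.005],[0,0,0],0],[[0,0,0.003],[0,0,0],0],[[0,0,0],[0,0,0],0],[[0,0,0],[0,0,0],0]]' 25;  python3 -m creep '[[[0,0,0.003],[0,0,0],0],[[0,0,0],[0,0,0],0],[[0,0,0],[0,0,0],0]]' 25
```

```text
t: 56.42
ee_pos: [425.1, 45.7, 34.1]
orientation: [-0.001, 0.76, 0.649, -0.0]
wrist_force: [-4.1, 6.0, 15.6]
gripper_width: 0.131
finger_force: 25.0
t: 56.8
ee_pos: [425.1, 45.6, 32.7]
orientation: [-0.001, 0.76, 0.65, -0.001]
wrist_force: [-12.8, 4.4, 32.6]
gripper_width: 0.126
finger_force: 25.0
```

```bash
python3 -m creep '[[[0,0,-0.004],[0,0,0],0],[[0,0,0],[0,0,0],0.034],[[0,0,0],[0,0,0],0.034],[[0,0,0],[0,0,0],0.034],[[0,0,-0.03],[0,0,0],0.034],[[0,0,-0.04],[0,0,0],0.03],[[0,0,-0.04],[0,0,10],0.026],[[0,0,0],[0,0,10],0.026],[[0,0,0],[0,0,10],0.026],[[0,0,0],[0,0,10],0.026],[[0,0,0],[0,0,10],0.026],[[0,0,0],[0,0,10],0.026],[[0,0,0],[0,0,10],0.026],[[0,0,0],[0,0,10],0.026],[[0,0,0],[0,0,10],0.026],[[0.0065,0.039,0],[0,0,0],0.026],[[0.0065,0.039,0],[0,0,0],0.026],[[0.0065,0.039,0],[0,0,0],0.026],[[0,0,0],[0,0,0],0.026],[[0,0,0],[0,0,0],0.026]]' 25
python3 - <<'E'
from h import *
w=arm.snapshot('wrist');save(w,'w11.png');to([426,-73.3,44],-9.05)
h=cv2.cvtColor(w['color'],cv2.COLOR_RGB2HSV);fr=(h[...,0]>100)&(h[...,0]<125)&(h[...,1]>170);fr[225:]=0
Q=cloud(w,fr);print('lid z',np.percentile(Q[Q[:,2]>70][:,2],[5,50,95]).round(1))
F=Q[(Q[:,0]<480)&(Q[:,2]>75)];print('front',np.median(F[:,2]))
E
```

```text
t: 59.3
ee_pos: [426.1, -72.9, 144.0]
orientation: [-0.0, 0.997, -0.079, -0.0]
wrist_force: [-0.4, -0.3, 0.1]
gripper_width: 0.298
finger_force: 0.0
tcp [426.1 -72.5 144.1] yaw -9.0 tiltz [-0.001  0.001 -1.   ] shift mm [1.000e-01 8.000e-01 1.001e+02] turn 0.0 t 59.4
lid z [93.8 95.4 96.6]
front 95.66189819152565
```

View pics/w11.png

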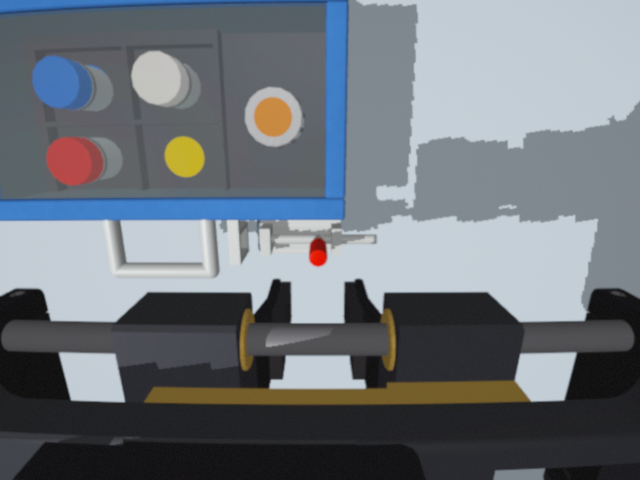

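The lid is flat, at z≈95 both overall and along its front edge. The knob at (318,255) is centred between the fingertips. Descending and shooting the bolt.

```bash
python3 -m creep '[[[0.001,0.001,0.04],[0,0,0],0.026],[[0,0,0.035],[0,0,0],0.026],[[0,0,0.025],[0,0,0],0.026],[[0,0,0],[0,0,0],0.026],[[0,0,0],[0,0,0],0],[[0,0,0],[0,0,0],0],[[0,0,0],[0,0,0],0],[[0,0,0],[0,0,0],0]]' 25; python3 -m creep '[[[0,-0.005,0],[0,0,0],0],[[0,-0.005,0],[0,0,0],0],[[0,-0.005,0],[0,0,0],0],[[0,-0.005,0],[0,0,0],0],[[0,-0.004,0],[0,0,0],0],[[0,-0.002,0],[0,0,0],0],[[0,0,0],[0,0,0],0],[[0,0,0],[0,0,0],0]]' 25
```

```text
t: 60.35
ee_pos: [428.6, -73.7, 45.9]
orientation: [-0.001, 0.997, -0.079, 0.001]
wrist_force: [0.4, 5.9, 4.8]
gripper_width: 0.142
finger_force: 25.0
t: 61.35
ee_pos: [432.5, -49.9, 45.9]
orientation: [0.001, 0.997, -0.078, 0.001]
wrist_force: [-1.7, -3.3, 6.7]
gripper_width: 0.142
finger_force: 25.0
```

```bash
python3 -m creep '[[[0,-0.003,0],[0,0,0],0],[[0,0,0],[0,0,0],0],[[0,0,0],[0,0,0],0]]' 25; python3 -m creep '[[[0,0.003,0],[0,0,0],0],[[0,0,0],[0,0,0],0.026],[[0,0,0],[0,0,0],0.026],[[0,0,0],[0,0,0],0.026],[[0,0,-0.04],[0,0,0],0.026],[[0,0,-0.05],[0,0,0],0.026],[[0,0,-0.05],[0,0,0],0.03],[[0,0,-0.05],[0,0,0],0.03],[[0,0,-0.05],[0,0,0],0.03],[[0,0,0],[0,0,0],0.03],[[0,0,0],[0,0,0],0.03]]'
python3 - <<'E'
from h import *
w=arm.snapshot('wrist')
h=cv2.cvtColor(w['color'],cv2.COLOR_RGB2HSV)
c=w['color'].astype(int);m=(c[...,0]>110)&(c[...,1]<60)&(c[...,2]<70)
P=cloud(w,m);P=P[(P[:,2]>80)&(P[:,2]<120)&(P[:,0]<445)];print('knob',len(P),np.percentile(P,[5,50,95],axis=0).round(1))
look(['wrist','side'],['can_red','can_white','can_blue','desiccant','pot','oil','eyepiece'])
to([0,0,0])
E
```

```text
t: 61.72
ee_pos: [432.5, -49.8, 45.9]
orientation: [0.004, 0.997, -0.078, 0.001]
wrist_force: [-3.8, -14.8, 5.8]
gripper_width: 0.141
finger_force: 25.0
t: 63.1
ee_pos: [431.0, -48.5, 283.7]
orientation: [-0.0, 0.997, -0.079, -0.0]
wrist_force: [0.0, -1.0, 0.4]
gripper_width: 0.343
finger_force: 0.0
knob 112 [[423.7 -53.   95.9]
 [430.  -49.  114. ]
 [433.3 -44.8 115.2]]
wrist desiccant 0.31 [ 94  33 361 232] top 96.4 mid [524.7  27.2] ext [224. 291.]
wrist pot 0.9 [  0 177  22 214] top 34.3 mid [498.9 365.3] ext [32. 19.]
wrist pot 0.45 [ 0 72 30 98] top 41.6 mid [634.4 304.8] ext [21. 11.]
wrist oil 0.93 [ 0 72 29 94] top 41.4 mid [634.4 304.8] ext [21. 11.]
wrist eyepiece 0.58 [ 93  31 362 231] top 96.4 mid [525.3  26.9] ext [223. 290.]
side pot 0.72 [280 408 312 456] top 58.8 mid [507.6 384.4] ext [41. 41.]
side pot 0.65 [244 213 372 342] top 95.2 mid [527.5  29.4] ext [223. 292.]
side oil 0.95 [220 369 234 401] top 68.8 mid [637.7 316.4] ext [13. 16.]
side eyepiece 0.84 [276 179 289 204] top 55.8 mid [ 651.8 -308.6] ext [21. 19.]
side eyepiece 0.36 [245 213 373 345] top 95.1 mid [526.8  29.4] ext [222. 292.]
tcp [431.3 -48.7 284.5] yaw -9.01 tiltz [ 0. -0. -1.] shift mm [-433.6   19.5  284.4] turn None t 64.0
```

The bolt is home: the knob is back at its starting position and it met its stop. The lid is down and the bystanders have not moved.

```bash
python3 -c "
from plant import arm;print(arm.hand_in())"
```

```text
the job is handed in; nothing more can be done
None
```

Job handed in at about 64 s: the red, blue and white cans (no yellow was out) and the desiccant tin stand upright in their places, the lid is closed and the bolt is home, and the bystanders are where they were.

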